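Close the bench isolator, then the interlocked selector

TASK

Power up the plate imaging station at the interlock box on the desk: turn the red crank (the isolator) clockwise until it comes gently up against its stop, without forcing it, which frees the blue crank (the selector); then turn the blue crank clockwise all the way to its end. Leave both cranks there, let go, and do not disturb the things around the box.

Things in the scene. Friction and masses are not known exactly. Their poses are not given: they have to be found in the camera images.
- interlock_box: Grey box fixed to the desk, 130 (its x) x 250 (its y) x 45 mm high; origin at the centre of its underside, z up. Two cranks stand on its top: red (isolator) on its +y side, blue (selector) on its -y side. Position and yaw vary.
- isolator_axis (a point): Point on the vertical turning axis of the red crank, 48 mm above the desk (60 mm to +y of the box's centre).
- isolator_grip (a point): Middle of the red upright grip, 90 mm above the desk, 60 mm out from its turning axis. The grip is a round post 18 mm in diameter (21 mm at its head), free-standing from 66 to 117 mm above the desk; the steel arm under it (16 mm wide) has its top 66 mm above the desk. The post is a sleeve that spins freely about its own upright axis, so a gripper holding it need not turn.
- selector_axis (a point): Point on the vertical turning axis of the blue crank, 48 mm above the desk (60 mm to -y of the box's centre).
- selector_grip (a point): Middle of the blue upright grip, 90 mm above the desk, 60 mm out from its axis; same post and arm as the red one.
- isolator (a joint): Angle of the red crank, rad, growing clockwise seen from above. At 0 the arm points to the box's +y; it starts between 0 and 0.15. Turning takes about 2 N at the grip. Its stop, unseen, lies somewhere between 0.8 and 1.7 and must be felt. Let go, the crank springs back to about the point of first contact and stays; only within about 0.05 rad of that point is the selector free.
- selector (a joint): Angle of the blue crank, rad, growing clockwise seen from above. At 0 (start) the arm points to the box's +x; its end stop, rigid, is at 1.2. While the isolator is not set it is locked after about 0.15 rad of play. Turning takes about 2 to 3 N at the grip. It stays where it is left, and turned, it locks the isolator.
- stop_buffer (a joint): How far the isolator's sprung stop (inside the box, unseen) is pushed in, rad; 0 untouched. Past first contact the push at the isolator's grip rises by about 2.2 N per mm (8 N m/rad). Above 0.09 (some 12 to 14 N at the grip) the stop is overloaded.
- buffer_bottle: Bystander: clear bottle with a blue cap, 56 wide, 103 tall (mm); origin at the centre of its underside.
- vial_tray: Bystander: orange vial rack, 60x108x26 (mm); origin at the centre of its underside.
- stain_bottle: Bystander: brown-filled bottle with a black cap, 46 wide, 85 tall (mm); origin at the centre of its underside.
- pipette_1000: Bystander: white pipette lying down, 237 long, 29 high (mm); origin at the centre of its underside.
- tip_box: Bystander: blue pipette-tip box with clear lid, 90x120x67 (mm); origin at the centre of its underside.

How it is judged (in metres and radians):
On the way, in this order (a step that is already met when the one before it is completed fails the run):
1. the red isolator crank is turned well round towards its stop (past 0.7 rad) (value of joint isolator above 0.7 rad), for 0.2 s.
2. the blue selector crank is turned to its end (past 1.1 rad) (value of joint selector above 1.1 rad), for 0.2 s.
At the end, for the whole second after the job is handed in: The red crank stands at its stop (past 0.7 rad, its stop pushed in less than 0.06 rad), the blue crank stands at its end (past 1.1 of 1.2 rad), both at rest (value of joint isolator above 0.7 rad and value of joint stop_buffer below 0.06 rad and value of joint selector above 1.1 rad and velocity of joint isolator between -0.05 and 0.05 rad/s and velocity of joint selector between -0.05 and 0.05 rad/s); the robot touches nothing.
It fails at once if the isolator is forced: its sprung stop is pushed in by more than 0.09 rad (about 0.7 N m) (value of joint stop_buffer above 0.09 rad).
It fails at once if one of the listed bystanders is moved by more than 20 mm (distance of any of buffer_bottle, vial_tray, stain_bottle, pipette_1000, tip_box from where it was at the start of the episode above 0.02 m).
It also fails if it takes over 58 s, if anything falls off the work surface, if the arm or the gripper's body presses on something with over 40 N, if the wrist force passes 120 N, or if a joint passes its speed limit or range.

ROBOT

A 6-joint arm with a two-finger parallel gripper is mounted at the origin on a cart in front of the work surface, level with it; the furniture and walls round the work are solid. World frame = base frame: x ahead of the robot, y to its left, z up, the work surface at z = 0. Lengths are in mm, angles in rad, forces in N, time in s.
With the tool pointing down it reaches from about 400 to 925 mm from the base axis. Payload 12.5 kg.
Tool frame: the origin (TCP) lies midway between the tips of the shut fingers; the grasp point (between the pads) lies 19 mm behind it; z points along the fingers, y is the direction in which the jaws open and shut (so a half turn about z gives the same grasp; the last joint's range is limited). The gripper opens to 95 mm and grips with 3 to 60 N. Pads are 20 mm wide; open, the fingers measure 119 mm over their backs; the gripper's body (75 mm by 180 mm) begins 59 mm behind the grasp point.
Start: joints at [-1.241, 0.491, 1.559, -0, 1.092, -0.106], TCP at [263.86, -566.594, 179.961] pointing down, gripper open.
Joint ranges: [-3.1, 3.1], [-0.84, 2.19], [0.05, 2.79], [-1.13, 4.28], [0.06, 2.93], [-2.69, 2.69]. Speed limits (rad/s): [2.22, 2.22, 2.79, 3.14, 3.14, 3.14].

INTERFACE

Orientations are given as [roll, pitch, yaw] about the fixed x, y, z axes, in that order (R = Rz(yaw) Ry(pitch) Rx(roll)).
In Python, from cell import env gives the robot as it stands.
- The arm moves only by the tool arm_command, never from a script. Its argument "steps" is a list of rows, each an object of numbers: "dx", "dy", "dz": the shift along the tool's x, y, z as a fraction of full scale; "rx", "ry", "rz": the turn, a rotation vector about the tool's x, y, z as a fraction of full scale; "claw": the gripper command: -1 is fully open, 1 is shut, values between are in proportion. In form: [{"dx": .., "dy": .., "dz": .., "rx": .., "ry": .., "rz": .., "claw": ..}, ...]. A call has 1 to 10 rows; each row shifts and turns the pose as measured when the row begins, along the tool's axes as they then stand; what a row does not reach is not made up. Full scale, the value 1, is 0.8 m for a shift and 90 degrees for a turn. A row lasts 1/8 s, in which the tool goes at most 62.5 mm and 10.7 degrees, less where a joint would pass 70% of its speed; a pose out of reach is approached as far as the arm can. A call with a number of a shift or a turn outside -1 to 1 is refused whole. A call with a gripper value outside its range is refused whole. The fingers move at their own pace and stop on an object; the grip force is fixed at half the most. Time passes only in rows, so rows that do not move let the fingers close. It gives the time, the measured TCP pose, the force and the opening at its end, in the units of the state.
- env.state(): the state, without advancing time (a new reading comes with each control period).
- env.read_camera(name): name is "scene" or "top"; returns (picture, depth): 384x512x3 uint8, red, green, blue; 384x512 float32, mm along the optical axis (not along the pixel's ray), 0 where there is no reading.
- env.get_calibration(name): a dict with "vfov" (degrees; the focal length in pixels is half the picture's height over the tangent of half this angle, whatever the lens; pixels are square), "cx", "cy" (the principal point, pixels), "xyz" and "attitude" of the camera in the world. Camera axes: x right, y up, looking along -z (the intrinsics and any distortion apply to the point x, -y, -z); pixel columns grow to the right and rows downward; lengths in mm; the calibration is good to about 2 mm. A picture is of the moment at which its call begins. get_calibration takes no time and is no camera call.
- env.job_done(): hands the job in, once; it reports no verdict.
The state is a dict: "t": time; "joints": joint angles; "qvel": joint speeds; "tau": joint torques, N m; "eef_pos": TCP position; "tcp_rot": TCP orientation; "ft_force": force on the tool from outside, world axes, zero at the start; "moment": the same for the moment, N m; "opening": opening from 0.0 (shut) to 1.0 (fully open).
Only numpy, scipy, OpenCV 4.12 (cv2) and the standard library are available. Lean on these libraries where they do the work, as an engineer would, in place of code of your own. Each camera call takes 0.05 s, during which the arm holds its last target.

## Working session

There is one attempt and no reset: what is moved stays moved. The work goes in short steps, Python scripts to look and compute and a tool call to move; the robot and the scene stay as the last step left them, time stands still between calls to the robot, and variables do not carry over. Pictures are saved under pics/ and viewed, and the job is handed in when it is done.

Besides the shell and the picture viewer there is one more tool, called after "Request:" by a JSON object that holds its "api" and its "payload", one argument or row to a line. arm_command: Moves the arm, as the interface text tells. Its arguments: {"type":"object","properties":{"steps":{"type":"array","items":{"type":"object","properties":{"dx":{"type":"number"},"dy":{"type":"number"},"dz":{"type":"number"},"rx":{"type":"number"},"ry":{"type":"number"},"rz":{"type":"number"},"claw":{"type":"number"}}}}},"required":["steps"]}

```bash
ls; mkdir -p pics; python3 - <<'E'
from cell import env
import cv2,numpy as np
s=env.state(); print(s)
for n in ["scene","top"]:
    im,d=env.read_camera(n); print(n,env.get_calibration(n))
    cv2.imwrite(f"pics/{n}0.png",im[:,:,::-1]); np.save(f"{n}d.npy",d); np.save(f"{n}i.npy",im)
E
```

```text
pics
{'t': 0.0, 'joints': array([-1.24063623e+00,  4.91555838e-01,  1.55949463e+00, -2.82770772e-05,
        1.09172407e+00, -1.05582030e-01]), 'qvel': array([-1.63711572e-05,  1.14613264e-03, -4.32220570e-04,  4.03727086e-04,
       -1.39944527e-03,  1.20029827e-03]), 'tau': array([-6.22656007e-04, -6.12651515e+01, -2.58184361e+01,  6.92416937e-02,
        4.81639104e-02, -9.29601219e-05]), 'eef_pos': array([ 263.72324118, -566.28774485,  179.34853812]), 'tcp_rot': array([-3.14041470e+00, -9.96156838e-05,  4.35755115e-01]), 'ft_force': array([0.51755213, 0.21858078, 0.1921609 ]), 'moment': array([-0.00994948, -0.02279809,  0.03627712]), 'opening': 1.0002496887205568}
scene {'vfov': 55.1422981907268, 'cx': 252.32930776093357, 'cy': 191.2401439952015, 'xyz': array([  8.97132357, 577.31811541, 949.15294801]), 'attitude': array([ 0.7498135 , -0.01620301, -2.33327255])}
top {'vfov': 48.830675911453056, 'cx': 257.5504129640297, 'cy': 193.76177520196669, 'xyz': array([ 311.24138365,   21.51415489, 1491.59452486]), 'attitude': array([ 0.19835028, -0.01913256, -1.56355309])}
```

View pics/scene0.png

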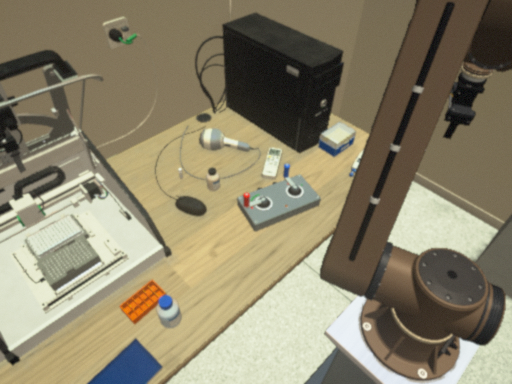

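View pics/top0.png

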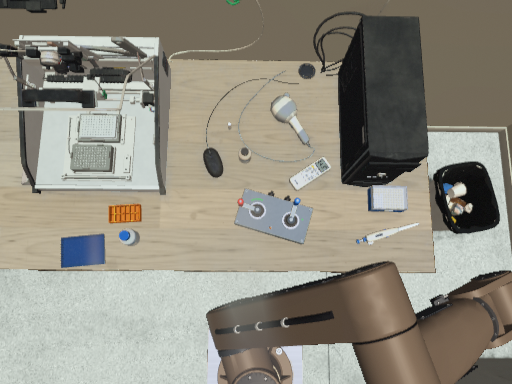

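The red post is at about (240,202) and the blue at (297,202) in the top view. The box centre is near (274,216).

```bash
cat > h.py <<'E'
import numpy as np,cv2
from scipy.spatial.transform import Rotation as R
from cell import env
def cloud(n,d):
    c=env.get_calibration(n); H,W=d.shape
    f=H/2/np.tan(np.radians(c['vfov']/2))
    u,v=np.meshgrid(np.arange(W),np.arange(H))
    p=np.stack([(u-c['cx'])/f*d,-(v-c['cy'])/f*d,-d],-1)
    return p@R.from_euler('xyz',c['attitude']).as_matrix().T+c['xyz']
E
python3 - <<'E'
from h import *
for n in ["top","scene"]:
    d=np.load(n+"d.npy"); im=np.load(n+"i.npy").astype(int); P=cloud(n,d)
    r,g,b=im[...,0],im[...,1],im[...,2]
    X,Y,Z=P[...,0],P[...,1],P[...,2]
    reg=(X>350)&(X<800)&(Y>-250)&(Y<250)&(d>0)
    top=reg&(Z>38)&(Z<52)
    m,l,st,c=cv2.connectedComponentsWithStats(top.astype(np.uint8))
    k=1+np.argmax(st[1:,4]); pts=P[l==k][:,:2]
    rect=cv2.minAreaRect(pts.astype(np.float32)); print(n,"box",rect,np.median(Z[l==k]),len(pts))
    for nm,mk in (("red",(r>g+70)&(r>b+70)),("blue",(b>r+60)&(b>g+25))):
        q=P[mk&reg&(Z>60)&(Z<135)]
        if len(q): print(nm,len(q),np.median(q,0),q.min(0),q.max(0))
    tab=reg&(abs(Z)<8); print("table z",np.median(Z[tab]))
    o=(X>300)&(X<900)&(Y>-300)&(Y<300)&(Z>15)&(d>0)
    m,l,st,c=cv2.connectedComponentsWithStats(o.astype(np.uint8))
    for k in range(1,m):
        if st[k,4]>15:
            q=P[l==k]; print(st[k],q.min(0).round(),q.max(0).round())
im=cv2.imread("pics/top0.png")[170:260,220:430]; cv2.imwrite("pics/crop.png",cv2.resize(im,None,fx=3.8,fy=3.8,interpolation=2))
E
```

```text
top box ((528.130615234375, -59.37730407714844), (249.74095153808594, 131.3390655517578), 73.88976287841797) 44.73325554864027 2300
red 22 [560.09183751  53.46367036 114.40431593] [555.68878577  45.22095831  94.16132482] [570.12911441  61.83686991 119.85878257]
blue 28 [ 565.35846723 -133.58654565  112.60257193] [ 558.8706547  -140.73290782   76.39862742] [ 575.79358363 -126.93615186  119.95662519]
table z -0.3615364896459141
[273 111  36  33 421] [ 796. -187.   16.] [900. -58.  72.]
[228 122   3   6  16] [853.  97.  25.] [864. 105.  52.]
[238 147  13  16 163] [723.  24.  16.] [767.  67.  90.]
[204 148  19  28 363] [674. 124.  15.] [776. 190.  40.]
[290 157  41  33 547] [ 626. -266.   15.] [ 746. -120.   31.]
[ 234  188   79   56 2821] [ 433. -194.   15.] [623.  77. 124.]
[ 299  261  106   26 1563] [ 300. -249.  475.] [345. -96. 778.]
scene box ((528.47998046875, -60.26556396484375), (251.62435913085938, 134.95211791992188), 73.77327728271484) 45.27952589976576 1931
red 51 [560.2603831   58.90028005 110.96562517] [553.52033593  45.42239456  72.98891485] [572.05571755  63.09804934 119.07381464]
blue 30 [ 564.63204069 -128.72083911  111.31603938] [ 560.3608426  -139.92414294   77.85795314] [ 572.53126964 -123.50959316  120.32291157]
table z 0.21227314592960056
[414   0   6  12  27] [ 300. -147.  681.] [ 320. -107.  710.]
[207 134  45  17 419] [ 791. -189.   15.] [900. -56.  71.]
[262 148  20  29 392] [ 626. -264.   15.] [ 748. -115.   27.]
[ 237  164   84   67 2719] [ 431. -192.   15.] [623.  78. 120.]
[178 168   5   9  30] [851.  96.  17.] [868. 107.  47.]
[206 168  14  22 233] [722.  24.  15.] [762.  67.  88.]
[176 196  30  18 354] [671. 125.  15.] [773. 192.  37.]
```

View pics/crop.png

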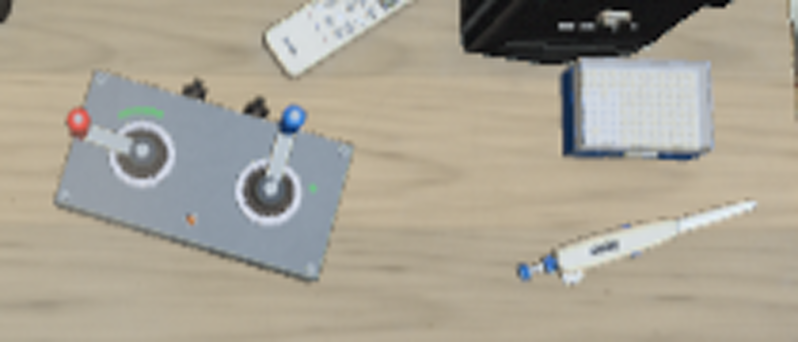

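```bash
cat >> h.py <<'E'
A=np.array([545.0,-2.2]);B=np.array([511.6,-117.4]);Rg=60.
def grip(c,deg): return c+Rg*np.array([np.cos(np.radians(deg)),np.sin(np.radians(deg))])
def steps(path,p0=None,rot=None):
    """rows: fractions for successive world waypoints"""
    s=env.state(); p=np.array(s['eef_pos'] if p0 is None else p0); M=R.from_euler('xyz',s['tcp_rot']).as_matrix()
    for w in path:
        w=np.array(w,float); print((M.T@(w-p)/800).round(4).tolist(), w.round(1)); p=w
E
python3 - <<'E'
from h import *
d=np.load("topd.npy");P=cloud("top",d);X,Y,Z=P[...,0],P[...,1],P[...,2]
q=P[(Z>100)&(Y<-150)&(X>590)&(d>0)];q=q[(q[:,2]<600)];print("tower",len(q),np.percentile(q,[0,1,99,100],axis=0).round())
d=np.load("scened.npy");P=cloud("scene",d);X,Y,Z=P[...,0],P[...,1],P[...,2]
q=P[(Z>60)&(Y<-150)&(X>590)&(Z<500)&(d>0)&(Y>-500)];print("tower",len(q),np.percentile(q,[0,1,99,100],axis=0).round())
s=env.state();p=s['eef_pos']
steps([(p[0],p[1],230),(561-1,54,230)])
E
```

```text
tower 20230 [[ 633. -921.  100.]
 [ 635. -850.  106.]
 [1144. -165.  375.]
 [1147. -150.  392.]]
tower 15828 [[ 590. -500.   60.]
 [ 628. -474.   65.]
 [1144. -156.  446.]
 [1150. -150.  476.]]
[0.0, -0.0001, -0.0632] [ 263.8 -566.3  230. ]
[0.663, -0.5466, 0.0006] [560.  54. 230.]
```

```bash
python3 - <<'E'
from h import *
for n in("top","scene"):
    d=np.load(n+"d.npy");P=cloud(n,d);X,Y,Z=P[...,0],P[...,1],P[...,2]
    for z0 in(100,200,300):
        m=(Z>z0)&(Z<z0+100)&(X>500)&(X<800)&(Y<-100)&(Y>-600)&(d>0);q=P[m]
        if len(q):
            print(n,z0,len(q),q.min(0).round(),q.max(0).round()); 
            for x0 in range(600,800,50):
                k=q[(q[:,0]>x0)&(q[:,0]<x0+50)]
                if len(k):print(x0,k[:,1].max().round(),k[:,1].min().round())
E
```

```text
top 100 718 [ 559. -472.  100.] [ 800. -124.  200.]
600 -310.0 -466.0
650 -297.0 -472.0
700 -302.0 -306.0
750 -303.0 -306.0
top 200 709 [ 633. -464.  200.] [ 800. -298.  300.]
600 -308.0 -464.0
650 -298.0 -318.0
700 -302.0 -306.0
750 -302.0 -306.0
top 300 4017 [ 633. -475.  300.] [ 800. -298.  378.]
600 -306.0 -466.0
650 -299.0 -475.0
700 -299.0 -475.0
750 -298.0 -475.0
scene 100 1326 [ 558. -478.  100.] [ 800. -124.  200.]
600 -305.0 -467.0
650 -296.0 -474.0
700 -300.0 -310.0
750 -299.0 -478.0
scene 200 1494 [ 632. -478.  200.] [ 800. -297.  300.]
600 -306.0 -470.0
650 -297.0 -471.0
700 -301.0 -311.0
750 -300.0 -478.0
scene 300 2412 [ 631. -475.  300.] [ 800. -296.  375.]
600 -307.0 -469.0
650 -298.0 -474.0
700 -296.0 -472.0
750 -298.0 -475.0
```

Request:
{"api": "arm_command", "payload": {
  "steps": [
    {"dz":-0.063,"claw":-1},
    {"dx":0.045,"dy":-0.037,"claw":-1},
    {"dx":0.045,"dy":-0.037,"claw":-1},
    {"dx":0.045,"dy":-0.037,"claw":-1},
    {"dx":0.045,"dy":-0.037,"claw":-1},
    {"dx":0.045,"dy":-0.037,"claw":-1},
    {"dx":0.045,"dy":-0.037,"claw":-1},
    {"dx":0.045,"dy":-0.037,"claw":-1},
    {"dx":0.045,"dy":-0.037,"claw":-1}
  ]
}}

```text
$.steps[0]: bad value
```

Request:
{"api": "arm_command", "payload": {
  "steps": [
    {"dx":0,"dy":0,"dz":-0.063,"rx":0,"ry":0,"rz":0,"claw":-1},
    {"dx":0.045,"dy":-0.037,"dz":0,"rx":0,"ry":0,"rz":0,"claw":-1},
    {"dx":0.045,"dy":-0.037,"dz":0,"rx":0,"ry":0,"rz":0,"claw":-1},
    {"dx":0.045,"dy":-0.037,"dz":0,"rx":0,"ry":0,"rz":0,"claw":-1},
    {"dx":0.045,"dy":-0.037,"dz":0,"rx":0,"ry":0,"rz":0,"claw":-1},
    {"dx":0.045,"dy":-0.037,"dz":0,"rx":0,"ry":0,"rz":0,"claw":-1},
    {"dx":0.045,"dy":-0.037,"dz":0,"rx":0,"ry":0,"rz":0,"claw":-1},
    {"dx":0.045,"dy":-0.037,"dz":0,"rx":0,"ry":0,"rz":0,"claw":-1}
  ]
}}

```text
t: 1.1
eef_pos: [407.0, -265.0, 229.4]
tcp_rot: [-3.136, -0.0, 0.431]
ft_force: [0.8, -0.4, 0.8]
opening: 0.998
```

```bash
python3 - <<'E'
from h import *
s=env.state();print(s['t'],s['eef_pos'],s['tcp_rot'],s['ft_force'])
steps([(561,54,200)])
E
```

```text
1.1 [ 406.96681477 -264.9987761   229.43119191] [-3.13606333e+00 -3.88005784e-04  4.30608223e-01] [ 0.78192584 -0.41276607  0.75555438]
[0.3414, -0.2818, 0.0385] [561.  54. 200.]
```

Request:
{"api": "arm_command", "payload": {
  "steps": [
    {"dx":0.043,"dy":-0.0355,"dz":0.0045,"rx":0,"ry":0,"rz":0,"claw":-1},
    {"dx":0.043,"dy":-0.0355,"dz":0.0045,"rx":0,"ry":0,"rz":0,"claw":-1},
    {"dx":0.043,"dy":-0.0355,"dz":0.0045,"rx":0,"ry":0,"rz":0,"claw":-1},
    {"dx":0.043,"dy":-0.0355,"dz":0.0045,"rx":0,"ry":0,"rz":0,"claw":-1},
    {"dx":0.043,"dy":-0.0355,"dz":0.0045,"rx":0,"ry":0,"rz":0,"claw":-1},
    {"dx":0.043,"dy":-0.0355,"dz":0.0045,"rx":0,"ry":0,"rz":0,"claw":-1},
    {"dx":0.043,"dy":-0.0355,"dz":0.0045,"rx":0,"ry":0,"rz":0,"claw":-1},
    {"dx":0.03,"dy":-0.025,"dz":0.0045,"rx":0,"ry":0,"rz":0,"claw":-1},
    {"dx":0,"dy":0,"dz":0,"rx":0,"ry":0,"rz":0,"claw":-1},
    {"dx":0,"dy":0,"dz":0,"rx":0,"ry":0,"rz":0,"claw":-1}
  ]
}}

```text
t: 2.35
eef_pos: [559.1, 58.0, 199.1]
tcp_rot: [-3.134, 0.003, 0.434]
ft_force: [0.5, -0.4, 0.2]
opening: 1.0
```

```bash
python3 - <<'E'
from h import *
s=env.state();print(s['t'],s['eef_pos'],s['tcp_rot'],s['ft_force'],s['joints'])
steps([(561,54,s['eef_pos'][2]),(561,54,75)])
E
```

```text
2.35 [559.13227161  57.9838597  199.06539415] [-3.13438779e+00  2.92639395e-03  4.34377085e-01] [ 0.45016816 -0.41101529  0.15038909] [-0.01702847  0.3842411   1.68720998  0.0059164   1.07592516  1.11657644]
[0.0, 0.0055, -0.0] [561.   54.  199.1]
[0.0005, 0.0011, 0.1551] [561.  54.  75.]
```

Request:
{"api": "arm_command", "payload": {
  "steps": [
    {"dx":0,"dy":0.0055,"dz":0.04,"rx":0,"ry":0,"rz":0,"claw":-1},
    {"dx":0,"dy":0,"dz":0.04,"rx":0,"ry":0,"rz":0,"claw":-1},
    {"dx":0,"dy":0,"dz":0.04,"rx":0,"ry":0,"rz":0,"claw":-1},
    {"dx":0,"dy":0,"dz":0.02,"rx":0,"ry":0,"rz":0,"claw":-1},
    {"dx":0,"dy":0,"dz":0.01,"rx":0,"ry":0,"rz":0,"claw":-1},
    {"dx":0,"dy":0,"dz":0,"rx":0,"ry":0,"rz":0,"claw":-1}
  ]
}}

```text
t: 3.1
eef_pos: [559.6, 48.5, 77.7]
tcp_rot: [-3.136, 0.001, 0.428]
ft_force: [0.3, -0.2, -0.5]
opening: 1.0
```

```bash
python3 - <<'E'
from h import *
s=env.state();print(s['t'],s['eef_pos'],s['tcp_rot'],s['ft_force'])
for n in ("top","scene"):
    im,d=env.read_camera(n); 
    im=im[170:260,200:330] if n=="top" else im[120:240,200:360]
    cv2.imwrite(f"pics/{n}1.png",cv2.resize(im[:,:,::-1],None,fx=5,fy=5,interpolation=2))
steps([(561,54,75)])
E
```

```text
3.1 [559.60937727  48.46749943  77.6954478 ] [-3.13604203e+00  7.92333088e-04  4.27736406e-01] [ 0.25296456 -0.24460036 -0.46665798]
[0.0038, -0.0055, 0.0042] [561.  54.  75.]
```

View pics/scene1.png

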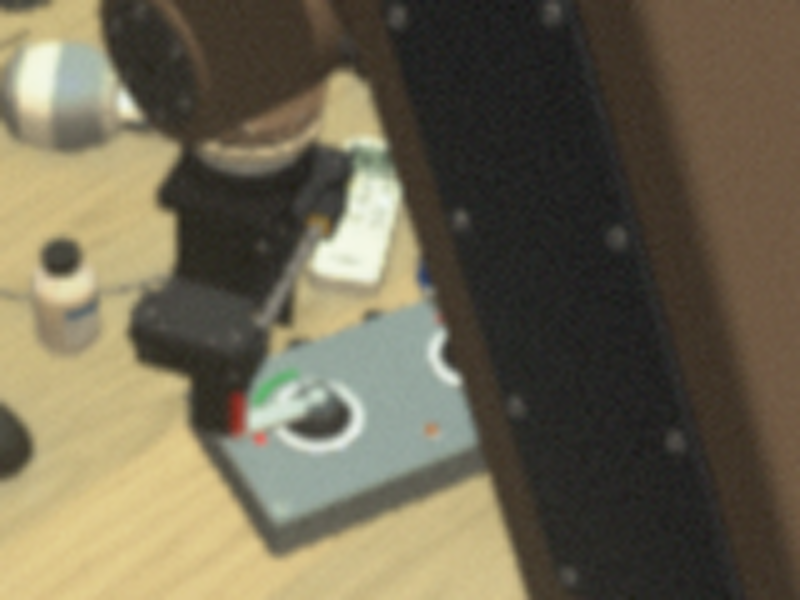

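The red post shows between the fingers at about (237,412) in the crop. I'll re-centre on it and close.

Request:
{"api": "arm_command", "payload": {
  "steps": [
    {"dx":0.003,"dy":-0.005,"dz":0.003,"rx":0,"ry":0,"rz":0,"claw":-1},
    {"dx":0,"dy":0,"dz":0,"rx":0,"ry":0,"rz":0,"claw":0.5},
    {"dx":0,"dy":0,"dz":0,"rx":0,"ry":0,"rz":0,"claw":0.5},
    {"dx":0,"dy":0,"dz":0,"rx":0,"ry":0,"rz":0,"claw":0.5},
    {"dx":0,"dy":0,"dz":0,"rx":0,"ry":0,"rz":0,"claw":0.5}
  ]
}}

```text
t: 3.82
eef_pos: [561.3, 53.9, 77.5]
tcp_rot: [-3.138, -0.003, 0.429]
ft_force: [0.6, -0.5, -0.9]
opening: 0.635
```

Request:
{"api": "arm_command", "payload": {
  "steps": [
    {"dx":0,"dy":0,"dz":0,"rx":0,"ry":0,"rz":0,"claw":1},
    {"dx":0,"dy":0,"dz":0,"rx":0,"ry":0,"rz":0,"claw":1},
    {"dx":0,"dy":0,"dz":0,"rx":0,"ry":0,"rz":0,"claw":1},
    {"dx":0,"dy":0,"dz":0,"rx":0,"ry":0,"rz":0,"claw":1},
    {"dx":0,"dy":0,"dz":0,"rx":0,"ry":0,"rz":0,"claw":1},
    {"dx":0,"dy":0,"dz":0,"rx":0,"ry":0,"rz":0,"claw":1}
  ]
}}

```text
t: 4.58
eef_pos: [561.4, 53.3, 77.4]
tcp_rot: [-3.138, -0.003, 0.428]
ft_force: [-0.0, -1.1, -0.1]
opening: 0.185
```

```bash
python3 - <<'E'
from h import *
s=env.state();p=s['eef_pos'];print(s['t'],p,s['tcp_rot'],s['ft_force'],s['opening'])
a=np.degrees(np.arctan2(p[1]-A[1],p[0]-A[0]));print(a,np.hypot(*(p[:2]-A)))
steps([np.r_[grip(A,x),p[2]] for x in np.arange(a-6,25,-6)])
E
```

```text
4.575 [561.3780802   53.29720215  77.44092648] [-3.13838006e+00 -2.61118809e-03  4.28449555e-01] [-0.0397204  -1.07522516 -0.13314705] 0.18479416855112019
73.55785724104969 57.863468242719435
[0.0074, 0.0034, 0.0] [567.9  53.3  77.4]
[0.005, 0.006, -0.0] [573.6  50.6  77.4]
[0.0044, 0.0065, -0.0] [578.9  47.3  77.4]
[0.0037, 0.0069, -0.0] [583.9  43.5  77.4]
[0.0029, 0.0073, -0.0] [588.5  39.1  77.4]
[0.0022, 0.0075, -0.0] [592.6  34.4  77.4]
[0.0014, 0.0077, -0.0] [596.1  29.2  77.4]
[0.0005, 0.0078, -0.0] [599.1  23.7  77.4]
```

Request:
{"api": "arm_command", "payload": {
  "steps": [
    {"dx":0.0058,"dy":0.005,"dz":0,"rx":0,"ry":0,"rz":0,"claw":1},
    {"dx":0.005,"dy":0.006,"dz":0,"rx":0,"ry":0,"rz":0,"claw":1},
    {"dx":0.0044,"dy":0.0065,"dz":0,"rx":0,"ry":0,"rz":0,"claw":1},
    {"dx":0,"dy":0,"dz":0,"rx":0,"ry":0,"rz":0,"claw":1}
  ]
}}

```text
t: 5.08
eef_pos: [578.2, 45.0, 77.3]
tcp_rot: [-3.137, 0.0, 0.429]
ft_force: [-2.1, -4.3, 1.9]
opening: 0.187
```

```bash
cat >> h.py <<'E'
def rep(C,step=3,n=6,rad=None):
    s=env.state();p=s['eef_pos'];v=p[:2]-C;r=np.hypot(*v);a=np.degrees(np.arctan2(v[1],v[0]));u=v/r;t=np.array([u[1],-u[0]])
    F=s['ft_force'];print('t',s['t'],'p',p.round(1),'ang',a.round(1),'r',r.round(1),'Ftan',(F[:2]@t).round(2),'Frad',(F[:2]@u).round(2),'F',F.round(2),'mom',s['moment'].round(2),s['tcp_rot'].round(3),s['opening'])
    rr=rad or r
    steps([np.r_[C+rr*np.array([np.cos(np.radians(x)),np.sin(np.radians(x))]),p[2]] for x in a-step*np.arange(1,n+1)])
E
python3 -c "
from h import *
rep(A)"
```

```text
t 5.075 p [578.2  45.   77.3] ang 54.8 r 57.7 Ftan 0.78 Frad -4.71 F [-2.08 -4.3   1.91] mom [-0.66  0.32  0.03] [-3.137  0.     0.429] 0.18662726830900753
[0.0018, 0.0033, -0.0] [580.7  43.2  77.3]
[0.0016, 0.0034, -0.0] [583.   41.2  77.3]
[0.0015, 0.0035, -0.0] [585.2  39.2  77.3]
[0.0013, 0.0036, -0.0] [587.3  37.   77.3]
[0.0011, 0.0036, -0.0] [589.3  34.8  77.3]
[0.0009, 0.0037, -0.0] [591.2  32.4  77.3]
```

Request:
{"api": "arm_command", "payload": {
  "steps": [
    {"dx":0.0024,"dy":0.0072,"dz":0,"rx":0,"ry":0,"rz":0,"claw":1},
    {"dx":0.0024,"dy":0.0072,"dz":0,"rx":0,"ry":0,"rz":0,"claw":1},
    {"dx":0.0015,"dy":0.0055,"dz":0,"rx":0,"ry":0,"rz":0,"claw":1},
    {"dx":0,"dy":0,"dz":0,"rx":0,"ry":0,"rz":0,"claw":1}
  ]
}}

```text
t: 5.58
eef_pos: [591.0, 32.5, 77.4]
tcp_rot: [-3.137, -0.002, 0.428]
ft_force: [-1.4, -0.2, 1.6]
opening: 0.185
```

```bash
python3 -c "
from h import *
rep(A)"
```

```text
t 5.575 p [591.   32.5  77.4] ang 37.0 r 57.6 Ftan -0.68 Frad -1.22 F [-1.39 -0.2   1.64] mom [-0.04  0.24  0.03] [-3.137e+00 -2.000e-03  4.280e-01] 0.1845769598865437
[0.0007, 0.0037, -0.0] [592.8  30.   77.4]
[0.0005, 0.0037, -0.0] [594.4  27.5  77.4]
[0.0003, 0.0038, -0.0] [595.9  24.9  77.4]
[0.0001, 0.0038, -0.0] [597.2  22.2  77.4]
[-0.0001, 0.0038, -0.0] [598.4  19.4  77.4]
[-0.0003, 0.0038, -0.0] [599.5  16.6  77.4]
```

Request:
{"api": "arm_command", "payload": {
  "steps": [
    {"dx":0.0007,"dy":0.0037,"dz":0,"rx":0,"ry":0,"rz":0,"claw":1},
    {"dx":0.0005,"dy":0.0037,"dz":0,"rx":0,"ry":0,"rz":0,"claw":1},
    {"dx":0,"dy":0,"dz":0,"rx":0,"ry":0,"rz":0,"claw":1}
  ]
}}

```text
t: 5.95
eef_pos: [594.6, 27.2, 77.4]
tcp_rot: [-3.137, -0.002, 0.428]
ft_force: [-1.3, 0.6, 1.6]
opening: 0.187
```

```bash
python3 -c "
from h import *
rep(A)"
```

```text
t 5.95 p [594.6  27.2  77.4] ang 30.6 r 57.6 Ftan -1.18 Frad -0.8 F [-1.29  0.61  1.6 ] mom [0.   0.19 0.  ] [-3.137e+00 -2.000e-03  4.280e-01] 0.18702424206568874
[0.0003, 0.0038, -0.0] [596.1  24.5  77.4]
[0.0001, 0.0038, -0.0] [597.4  21.8  77.4]
[-0.0001, 0.0038, -0.0] [598.6  19.   77.4]
[-0.0003, 0.0038, -0.0] [599.6  16.2  77.4]
[-0.0005, 0.0037, -0.0] [600.5  13.3  77.4]
[-0.0007, 0.0037, -0.0] [601.2  10.4  77.4]
```

Request:
{"api": "arm_command", "payload": {
  "steps": [
    {"dx":0.0003,"dy":0.003,"dz":0,"rx":0,"ry":0,"rz":0,"claw":1},
    {"dx":0,"dy":0,"dz":0,"rx":0,"ry":0,"rz":0,"claw":1}
  ]
}}

```text
t: 6.2
eef_pos: [595.9, 24.9, 77.4]
tcp_rot: [-3.137, -0.002, 0.428]
ft_force: [-0.9, -0.2, 1.9]
opening: 0.188
```

Request:
{"api": "arm_command", "payload": {
  "steps": [
    {"dx":0.0001,"dy":0.003,"dz":0,"rx":0,"ry":0,"rz":0,"claw":1},
    {"dx":0,"dy":0,"dz":0,"rx":0,"ry":0,"rz":0,"claw":1}
  ]
}}

```text
t: 6.45
eef_pos: [597.1, 22.6, 77.4]
tcp_rot: [-3.137, -0.002, 0.428]
ft_force: [-0.6, -0.2, 1.9]
opening: 0.184
```

Still free. On with small steps, reading the force after each.

Request:
{"api": "arm_command", "payload": {
  "steps": [
    {"dx":0,"dy":0.003,"dz":0,"rx":0,"ry":0,"rz":0,"claw":1},
    {"dx":0,"dy":0,"dz":0,"rx":0,"ry":0,"rz":0,"claw":1}
  ]
}}

```text
t: 6.7
eef_pos: [598.2, 20.3, 77.4]
tcp_rot: [-3.137, -0.002, 0.429]
ft_force: [-2.0, -0.4, 1.9]
opening: 0.186
```

```bash
python3 -c "
from h import *
rep(A,2.5)"
```

```text
t 6.7 p [598.2  20.3  77.4] ang 22.9 r 57.8 Ftan -0.41 Frad -1.95 F [-1.95 -0.38  1.89] mom [-0.1   0.17 -0.04] [-3.137e+00 -2.000e-03  4.290e-01] 0.18642726689595893
[-0.0002, 0.0031, -0.0] [599.1  18.   77.4]
[-0.0003, 0.0031, -0.0] [599.9  15.6  77.4]
[-0.0004, 0.0031, -0.0] [600.7  13.2  77.4]
[-0.0006, 0.0031, -0.0] [601.3  10.7  77.4]
[-0.0007, 0.0031, -0.0] [601.8   8.3  77.4]
[-0.0008, 0.003, -0.0] [602.2   5.8  77.4]
```

Request:
{"api": "arm_command", "payload": {
  "steps": [
    {"dx":-0.0003,"dy":0.003,"dz":0,"rx":0,"ry":0,"rz":0,"claw":1},
    {"dx":0,"dy":0,"dz":0,"rx":0,"ry":0,"rz":0,"claw":1}
  ]
}}

```text
t: 6.95
eef_pos: [599.2, 17.9, 77.4]
tcp_rot: [-3.137, -0.003, 0.428]
ft_force: [-0.4, -0.1, 1.4]
opening: 0.183
```

Request:
{"api": "arm_command", "payload": {
  "steps": [
    {"dx":-0.0004,"dy":0.003,"dz":0,"rx":0,"ry":0,"rz":0,"claw":1},
    {"dx":0,"dy":0,"dz":0,"rx":0,"ry":0,"rz":0,"claw":1}
  ]
}}

```text
t: 7.2
eef_pos: [600.1, 15.4, 77.4]
tcp_rot: [-3.138, -0.003, 0.428]
ft_force: [-0.2, 0.5, 1.0]
opening: 0.184
```

Request:
{"api": "arm_command", "payload": {
  "steps": [
    {"dx":-0.0006,"dy":0.003,"dz":0,"rx":0,"ry":0,"rz":0,"claw":1},
    {"dx":0,"dy":0,"dz":0,"rx":0,"ry":0,"rz":0,"claw":1}
  ]
}}

```text
t: 7.45
eef_pos: [600.9, 12.9, 77.4]
tcp_rot: [-3.138, -0.003, 0.428]
ft_force: [-0.5, 0.1, -0.2]
opening: 0.181
```

Request:
{"api": "arm_command", "payload": {
  "steps": [
    {"dx":-0.0007,"dy":0.003,"dz":0,"rx":0,"ry":0,"rz":0,"claw":1},
    {"dx":0,"dy":0,"dz":0,"rx":0,"ry":0,"rz":0,"claw":1}
  ]
}}

```text
t: 7.7
eef_pos: [601.5, 10.3, 77.5]
tcp_rot: [-3.138, -0.004, 0.428]
ft_force: [0.2, 0.8, 0.4]
opening: 0.186
```

Request:
{"api": "arm_command", "payload": {
  "steps": [
    {"dx":-0.0009,"dy":0.003,"dz":0,"rx":0,"ry":0,"rz":0,"claw":1},
    {"dx":0,"dy":0,"dz":0,"rx":0,"ry":0,"rz":0,"claw":1}
  ]
}}

```text
t: 7.95
eef_pos: [602.1, 7.6, 77.5]
tcp_rot: [-3.138, -0.004, 0.429]
ft_force: [0.8, 0.1, 0.7]
opening: 0.185
```

```bash
python3 -c "
from h import *
rep(A,2.5)"
```

```text
t 7.95 p [602.1   7.6  77.5] ang 9.8 r 58.0 Ftan 0.07 Frad 0.84 F [0.84 0.07 0.7 ] mom [ 0.02 -0.08 -0.01] [-3.138 -0.004  0.429] 0.18547401739850547
[-0.0009, 0.003, -0.0] [602.5   5.1  77.5]
[-0.001, 0.003, -0.0] [602.8   2.6  77.5]
[-0.0011, 0.0029, -0.0] [6.029e+02 1.000e-01 7.750e+01]
[-0.0013, 0.0029, -0.0] [603.   -2.5  77.5]
[-0.0014, 0.0028, -0.0] [602.9  -5.   77.5]
[-0.0015, 0.0028, -0.0] [602.7  -7.5  77.5]
```

Request:
{"api": "arm_command", "payload": {
  "steps": [
    {"dx":-0.0009,"dy":0.003,"dz":0,"rx":0,"ry":0,"rz":0,"claw":1},
    {"dx":0,"dy":0,"dz":0,"rx":0,"ry":0,"rz":0,"claw":1}
  ]
}}

```text
t: 8.2
eef_pos: [602.6, 4.9, 77.5]
tcp_rot: [-3.138, -0.004, 0.428]
ft_force: [1.1, 0.9, 1.1]
opening: 0.189
```

Request:
{"api": "arm_command", "payload": {
  "steps": [
    {"dx":-0.001,"dy":0.003,"dz":0,"rx":0,"ry":0,"rz":0,"claw":1},
    {"dx":0,"dy":0,"dz":0,"rx":0,"ry":0,"rz":0,"claw":1}
  ]
}}

```text
t: 8.45
eef_pos: [602.9, 2.2, 77.5]
tcp_rot: [-3.138, -0.004, 0.429]
ft_force: [1.4, -0.0, -0.1]
opening: 0.185
```

Request:
{"api": "arm_command", "payload": {
  "steps": [
    {"dx":-0.0011,"dy":0.0029,"dz":0,"rx":0,"ry":0,"rz":0,"claw":1},
    {"dx":0,"dy":0,"dz":0,"rx":0,"ry":0,"rz":0,"claw":1}
  ]
}}

```text
t: 8.7
eef_pos: [603.1, -0.5, 77.5]
tcp_rot: [-3.138, -0.004, 0.429]
ft_force: [-0.4, -0.2, 0.2]
opening: 0.183
```

Request:
{"api": "arm_command", "payload": {
  "steps": [
    {"dx":-0.0013,"dy":0.0028,"dz":0,"rx":0,"ry":0,"rz":0,"claw":1},
    {"dx":0,"dy":0,"dz":0,"rx":0,"ry":0,"rz":0,"claw":1}
  ]
}}

```text
t: 8.95
eef_pos: [603.2, -3.2, 77.5]
tcp_rot: [-3.139, -0.005, 0.429]
ft_force: [0.6, -0.1, 1.1]
opening: 0.183
```

Request:
{"api": "arm_command", "payload": {
  "steps": [
    {"dx":-0.0014,"dy":0.0028,"dz":0,"rx":0,"ry":0,"rz":0,"claw":1},
    {"dx":0,"dy":0,"dz":0,"rx":0,"ry":0,"rz":0,"claw":1}
  ]
}}

```text
t: 9.2
eef_pos: [603.2, -5.8, 77.5]
tcp_rot: [-3.139, -0.005, 0.429]
ft_force: [1.1, 0.3, 0.4]
opening: 0.186
```

```bash
python3 -c "
from h import *
rep(A,2.5)
im,d=env.read_camera('scene');cv2.imwrite('pics/s2.png',cv2.resize(im[120:240,200:360,::-1],None,fx=5,fy=5,interpolation=2))"
```

```text
t 9.2 p [603.2  -5.8  77.5] ang -3.6 r 58.3 Ftan -0.41 Frad 1.1 F [1.12 0.34 0.39] mom [ 0.02 -0.14 -0.02] [-3.139 -0.005  0.429] 0.18637507293928354
[-0.0016, 0.0028, -0.0] [603.   -8.4  77.5]
[-0.0017, 0.0027, -0.0] [602.7 -10.9  77.5]
[-0.0018, 0.0026, -0.0] [602.2 -13.4  77.5]
[-0.0019, 0.0025, -0.0] [601.7 -15.9  77.5]
[-0.002, 0.0025, -0.0] [601.  -18.4  77.5]
[-0.0021, 0.0024, -0.0] [600.3 -20.8  77.5]
```

View pics/s2.png

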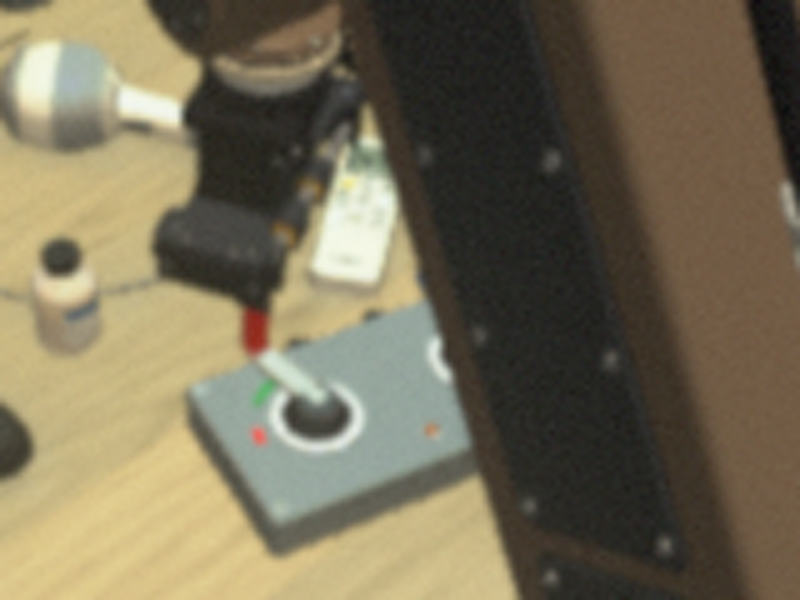

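The crank follows: its arm runs from about (320,400) to (260,355) and the red post is at (255,330). Continuing.

Request:
{"api": "arm_command", "payload": {
  "steps": [
    {"dx":-0.0016,"dy":0.0027,"dz":0,"rx":0,"ry":0,"rz":0,"claw":1},
    {"dx":0,"dy":0,"dz":0,"rx":0,"ry":0,"rz":0,"claw":1}
  ]
}}

```text
t: 9.5
eef_pos: [603.1, -8.5, 77.5]
tcp_rot: [-3.139, -0.005, 0.429]
ft_force: [0.5, 0.6, 0.2]
opening: 0.183
```

Request:
{"api": "arm_command", "payload": {
  "steps": [
    {"dx":-0.0017,"dy":0.0027,"dz":0,"rx":0,"ry":0,"rz":0,"claw":1},
    {"dx":0,"dy":0,"dz":0,"rx":0,"ry":0,"rz":0,"claw":1}
  ]
}}

```text
t: 9.75
eef_pos: [602.8, -11.2, 77.5]
tcp_rot: [-3.139, -0.005, 0.429]
ft_force: [2.0, -0.6, -0.2]
opening: 0.185
```

Request:
{"api": "arm_command", "payload": {
  "steps": [
    {"dx":-0.0018,"dy":0.0026,"dz":0,"rx":0,"ry":0,"rz":0,"claw":1},
    {"dx":0,"dy":0,"dz":0,"rx":0,"ry":0,"rz":0,"claw":1}
  ]
}}

```text
t: 10.0
eef_pos: [602.4, -13.9, 77.5]
tcp_rot: [-3.139, -0.005, 0.429]
ft_force: [1.7, -0.6, 0.8]
opening: 0.185
```

Request:
{"api": "arm_command", "payload": {
  "steps": [
    {"dx":-0.0019,"dy":0.0025,"dz":0,"rx":0,"ry":0,"rz":0,"claw":1},
    {"dx":0,"dy":0,"dz":0,"rx":0,"ry":0,"rz":0,"claw":1}
  ]
}}

```text
t: 10.25
eef_pos: [601.9, -16.6, 77.5]
tcp_rot: [-3.139, -0.006, 0.429]
ft_force: [2.5, 0.5, 0.5]
opening: 0.184
```

```bash
python3 -c "
from h import *
rep(A,2.5)"
```

```text
t 10.25 p [601.9 -16.6  77.5] ang -14.2 r 58.7 Ftan -1.1 Frad 2.33 F [2.53 0.5  0.49] mom [-0.06 -0.3  -0.04] [-3.139 -0.006  0.429] 0.18372791021783444
[-0.0021, 0.0024, -0.0] [601.2 -19.1  77.5]
[-0.0022, 0.0024, -0.0] [600.4 -21.5  77.5]
[-0.0023, 0.0023, -0.0] [599.5 -23.9  77.5]
[-0.0024, 0.0022, -0.0] [598.5 -26.3  77.5]
[-0.0025, 0.0021, -0.0] [597.4 -28.6  77.5]
[-0.0025, 0.0019, -0.0] [596.2 -30.8  77.5]
```

Request:
{"api": "arm_command", "payload": {
  "steps": [
    {"dx":-0.0018,"dy":0.0025,"dz":0,"rx":0,"ry":0,"rz":0,"claw":1},
    {"dx":0,"dy":0,"dz":0,"rx":0,"ry":0,"rz":0,"claw":1}
  ]
}}

```text
t: 10.5
eef_pos: [601.3, -19.2, 77.5]
tcp_rot: [-3.139, -0.005, 0.429]
ft_force: [1.3, -0.3, 1.2]
opening: 0.187
```

Request:
{"api": "arm_command", "payload": {
  "steps": [
    {"dx":-0.002,"dy":0.0023,"dz":0,"rx":0,"ry":0,"rz":0,"claw":1},
    {"dx":0,"dy":0,"dz":0,"rx":0,"ry":0,"rz":0,"claw":1}
  ]
}}

```text
t: 10.75
eef_pos: [600.6, -21.6, 77.5]
tcp_rot: [-3.139, -0.006, 0.429]
ft_force: [1.7, 0.9, -0.3]
opening: 0.181
```

Request:
{"api": "arm_command", "payload": {
  "steps": [
    {"dx":-0.0018,"dy":0.0019,"dz":0,"rx":0,"ry":0,"rz":0,"claw":1},
    {"dx":0,"dy":0,"dz":0,"rx":0,"ry":0,"rz":0,"claw":1}
  ]
}}

```text
t: 11.0
eef_pos: [600.0, -23.3, 77.5]
tcp_rot: [-3.139, -0.006, 0.429]
ft_force: [1.9, 1.6, -0.9]
opening: 0.185
```

```bash
python3 -c "
from h import *
rep(A,2)"
```

```text
t 11.0 p [600.  -23.3  77.5] ang -21.0 r 58.9 Ftan -2.2 Frad 1.21 F [ 1.92  1.62 -0.87] mom [ 0.34 -0.39  0.05] [-3.139 -0.006  0.429] 0.18451759760406564
[-0.0019, 0.0018, -0.0] [599.2 -25.2  77.5]
[-0.0019, 0.0017, -0.0] [598.4 -27.1  77.5]
[-0.002, 0.0016, -0.0] [597.5 -29.   77.5]
[-0.002, 0.0016, -0.0] [596.5 -30.8  77.5]
[-0.0021, 0.0015, -0.0] [595.5 -32.6  77.5]
[-0.0021, 0.0014, -0.0] [594.4 -34.3  77.5]
```

Request:
{"api": "arm_command", "payload": {
  "steps": [
    {"dx":-0.0011,"dy":0.0011,"dz":0,"rx":0,"ry":0,"rz":0,"claw":1},
    {"dx":0,"dy":0,"dz":0,"rx":0,"ry":0,"rz":0,"claw":1}
  ]
}}

```text
t: 11.25
eef_pos: [599.8, -24.1, 77.5]
tcp_rot: [-3.139, -0.007, 0.429]
ft_force: [2.6, 2.3, 0.2]
opening: 0.186
```

```bash
python3 -c "
from h import *
rep(A,2)"
```

```text
t 11.25 p [599.8 -24.1  77.5] ang -21.8 r 59.0 Ftan -3.14 Frad 1.57 F [2.62 2.33 0.24] mom [ 0.5  -0.42  0.02] [-3.139 -0.007  0.429] 0.18605169693513826
[-0.0019, 0.0017, -0.0] [599.  -26.   77.5]
[-0.002, 0.0017, -0.0] [598.1 -27.9  77.5]
[-0.002, 0.0016, -0.0] [597.2 -29.7  77.5]
[-0.0021, 0.0015, -0.0] [596.2 -31.5  77.5]
[-0.0021, 0.0015, -0.0] [595.1 -33.3  77.5]
[-0.0022, 0.0014, -0.0] [594.  -35.   77.5]
```

Request:
{"api": "arm_command", "payload": {
  "steps": [
    {"dx":-0.0012,"dy":0.0012,"dz":0,"rx":0,"ry":0,"rz":0,"claw":1},
    {"dx":0,"dy":0,"dz":0,"rx":0,"ry":0,"rz":0,"claw":1}
  ]
}}

```text
t: 11.5
eef_pos: [599.5, -24.9, 77.5]
tcp_rot: [-3.138, -0.008, 0.428]
ft_force: [2.1, 4.2, 1.0]
opening: 0.185
```

```bash
python3 -c "
from h import *
rep(A,2)"
```

```text
t 11.5 p [599.5 -24.9  77.5] ang -22.6 r 59.0 Ftan -4.73 Frad 0.35 F [2.14 4.24 1.01] mom [ 0.59 -0.42  0.01] [-3.138 -0.008  0.428] 0.18540342927432563
[-0.0019, 0.0017, -0.0] [598.7 -26.7  77.5]
[-0.002, 0.0017, -0.0] [597.8 -28.6  77.5]
[-0.002, 0.0016, -0.0] [596.8 -30.4  77.5]
[-0.0021, 0.0015, -0.0] [595.8 -32.2  77.5]
[-0.0021, 0.0014, -0.0] [594.7 -34.   77.5]
[-0.0022, 0.0014, -0.0] [593.6 -35.7  77.5]
```

The force climbs steadily, 2.2, 3.1 then 4.7 N, so the stop is in contact. I'll let go and rise.

Request:
{"api": "arm_command", "payload": {
  "steps": [
    {"dx":0,"dy":0,"dz":0,"rx":0,"ry":0,"rz":0,"claw":-1},
    {"dx":0,"dy":0,"dz":0,"rx":0,"ry":0,"rz":0,"claw":-1},
    {"dx":0,"dy":0,"dz":0,"rx":0,"ry":0,"rz":0,"claw":-1},
    {"dx":0,"dy":0,"dz":0,"rx":0,"ry":0,"rz":0,"claw":-1},
    {"dx":0,"dy":0,"dz":-0.03,"rx":0,"ry":0,"rz":0,"claw":-1},
    {"dx":0,"dy":0,"dz":-0.06,"rx":0,"ry":0,"rz":0,"claw":-1},
    {"dx":0,"dy":0,"dz":-0.03,"rx":0,"ry":0,"rz":0,"claw":-1},
    {"dx":0,"dy":0,"dz":0,"rx":0,"ry":0,"rz":0,"claw":-1}
  ]
}}

```text
t: 12.5
eef_pos: [597.3, -26.7, 174.9]
tcp_rot: [-3.137, -0.002, 0.429]
ft_force: [-0.1, -0.5, -0.2]
opening: 0.96
```

```bash
python3 - <<'E'
from h import *
s=env.state();print(s['t'],s['eef_pos'],s['ft_force'],s['opening'])
for n in ("scene","top"):
    im,d=env.read_camera(n);P=cloud(n,d)
    c=im[120:240,200:360] if n=="scene" else im[170:260,220:340]
    cv2.imwrite(f'pics/{n}3.png',cv2.resize(c[:,:,::-1],None,fx=5,fy=5,interpolation=2))
    im=im.astype(int);r,g,b=im[...,0],im[...,1],im[...,2]
    reg=(P[...,0]>450)&(P[...,0]<650)&(abs(P[...,1]+60)<180)&(d>0)&(P[...,2]>60)&(P[...,2]<125)
    for nm,mk in (("red",(r>g+70)&(r>b+70)),("blue",(b>r+60)&(b>g+25))):
        q=P[mk&reg]
        if len(q):print(n,nm,len(q),np.median(q,0))
q=s['eef_pos'];g=grip(B,-16.2);steps([(g[0]-2,g[1],q[2])])
E
```

```text
12.5 [597.33824567 -26.68412878 174.85013581] [-0.12331853 -0.52084206 -0.18332813] 0.9599573023925901
scene red 49 [597.26804427 -15.49925592 107.83917681]
scene blue 35 [ 565.60688416 -128.42722113  109.89752061]
top blue 30 [ 564.7214947  -132.24583921  114.7317777 ]
[-0.0892, 0.1071, -0.0031] [ 567.2 -134.1  174.9]
```

View pics/scene3.png

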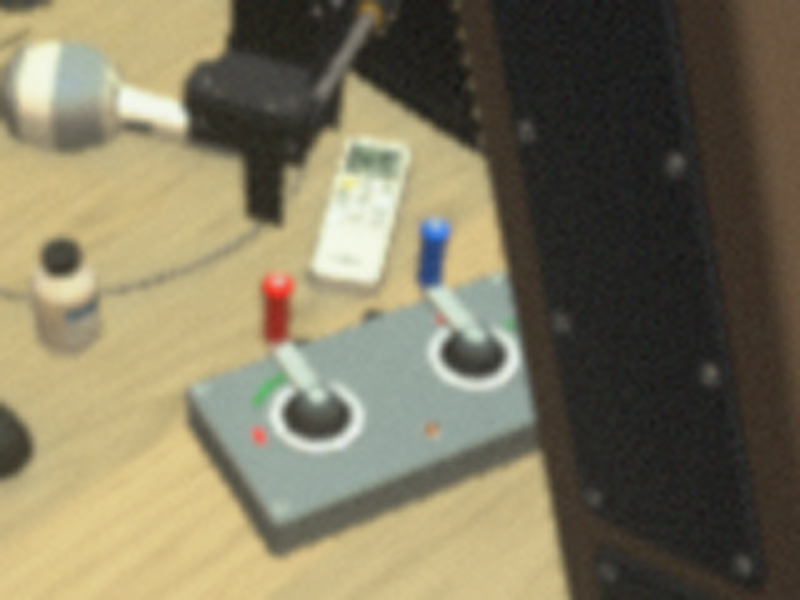

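Red now rests near its stop, post at (277,305) in the crop. The blue post is upright at (433,250). Next, above blue.

Request:
{"api": "arm_command", "payload": {
  "steps": [
    {"dx":-0.03,"dy":0.036,"dz":0,"rx":0,"ry":0,"rz":0,"claw":-1},
    {"dx":-0.03,"dy":0.036,"dz":0,"rx":0,"ry":0,"rz":0,"claw":-1},
    {"dx":-0.025,"dy":0.03,"dz":0,"rx":0,"ry":0,"rz":0,"claw":-1},
    {"dx":0,"dy":0,"dz":0,"rx":0,"ry":0,"rz":0,"claw":-1},
    {"dx":0,"dy":0,"dz":0,"rx":0,"ry":0,"rz":0,"claw":-1}
  ]
}}

```text
t: 13.22
eef_pos: [565.3, -130.3, 164.7]
tcp_rot: [-3.128, 0.009, 0.43]
ft_force: [0.1, 0.6, -0.5]
opening: 1.0
```

```bash
python3 - <<'E'
from h import *
s=env.state();print(s['t'],s['eef_pos'],s['tcp_rot'],s['ft_force'],s['opening'])
steps([(567,-133.5,s['eef_pos'][2]),(567,-133.5,77)])
E
```

```text
13.225 [ 565.33554759 -130.31190423  164.70558475] [-3.12777607  0.00862364  0.4296075 ] [ 0.14848217  0.58542968 -0.47608246] 0.9999974244212723
[0.0002, 0.0045, -0.0001] [ 567.  -133.5  164.7]
[0.0009, 0.0015, 0.1096] [ 567.  -133.5   77. ]
```

Request:
{"api": "arm_command", "payload": {
  "steps": [
    {"dx":0,"dy":0.0035,"dz":0.03,"rx":0,"ry":0,"rz":0,"claw":-1},
    {"dx":0,"dy":0,"dz":0.035,"rx":0,"ry":0,"rz":0,"claw":-1},
    {"dx":0,"dy":0,"dz":0.03,"rx":0,"ry":0,"rz":0,"claw":-1},
    {"dx":0,"dy":0,"dz":0.01,"rx":0,"ry":0,"rz":0,"claw":-1},
    {"dx":0,"dy":0,"dz":0,"rx":0,"ry":0,"rz":0,"claw":-1}
  ]
}}

```text
t: 13.85
eef_pos: [566.2, -127.5, 77.0]
tcp_rot: [-3.126, 0.009, 0.434]
ft_force: [-0.3, 0.4, -0.3]
opening: 0.999
```

```bash
python3 - <<'E'
from h import *
s=env.state();print(s['t'],s['eef_pos'],s['tcp_rot'],s['ft_force'],s['opening'])
steps([(567,-133.5,77)])
E
```

```text
13.85 [ 566.19695217 -127.53477275   76.98212678] [-3.12643087  0.00941553  0.43427473] [-0.25096124  0.41499952 -0.33137227] 0.9989173608607582
[-0.0022, 0.0072, -0.0001] [ 567.  -133.5   77. ]
```

Request:
{"api": "arm_command", "payload": {
  "steps": [
    {"dx":-0.002,"dy":0.007,"dz":0,"rx":0,"ry":0,"rz":0,"claw":-1},
    {"dx":0,"dy":0,"dz":0,"rx":0,"ry":0,"rz":0,"claw":1},
    {"dx":0,"dy":0,"dz":0,"rx":0,"ry":0,"rz":0,"claw":1},
    {"dx":0,"dy":0,"dz":0,"rx":0,"ry":0,"rz":0,"claw":1},
    {"dx":0,"dy":0,"dz":0,"rx":0,"ry":0,"rz":0,"claw":1},
    {"dx":0,"dy":0,"dz":0,"rx":0,"ry":0,"rz":0,"claw":1},
    {"dx":0,"dy":0,"dz":0,"rx":0,"ry":0,"rz":0,"claw":1},
    {"dx":0,"dy":0,"dz":0,"rx":0,"ry":0,"rz":0,"claw":1},
    {"dx":0,"dy":0,"dz":0,"rx":0,"ry":0,"rz":0,"claw":1},
    {"dx":0,"dy":0,"dz":0,"rx":0,"ry":0,"rz":0,"claw":1}
  ]
}}

```text
t: 15.1
eef_pos: [569.5, -134.7, 80.5]
tcp_rot: [-3.132, 0.005, 0.435]
ft_force: [-0.5, -4.5, 17.2]
opening: 0.113
```

```bash
python3 -c "
from h import *
rep(B,5,14,58.5)"
```

```text
t 15.1 p [ 569.5 -134.7   80.5] ang -16.6 r 60.5 Ftan 4.44 Frad 0.78 F [-0.52 -4.48 17.2 ] mom [-0.76  0.05  0.05] [-3.132  0.005  0.435] 0.11324728151428826
[-0.0063, 0.003, 0.0] [ 566.  -139.    80.5]
[-0.0048, 0.0042, -0.0] [ 563.9 -143.6   80.5]
[-0.0052, 0.0037, -0.0] [ 561.4 -148.1   80.5]
[-0.0055, 0.0033, -0.0] [ 558.5 -152.3   80.5]
[-0.0057, 0.0028, 0.0] [ 555.3 -156.3   80.5]
[-0.006, 0.0023, 0.0] [ 551.8 -159.9   80.5]
[-0.0061, 0.0018, 0.0] [ 547.9 -163.3   80.5]
[-0.0063, 0.0012, 0.0] [ 543.8 -166.3   80.5]
[-0.0063, 0.0007, 0.0] [ 539.4 -168.9   80.5]
[-0.0064, 0.0001, 0.0] [ 534.8 -171.1   80.5]
[-0.0064, -0.0004, 0.0] [ 530.  -172.9   80.5]
[-0.0063, -0.001, 0.0] [ 525.1 -174.3   80.5]
[-0.0062, -0.0015, 0.0] [ 520.1 -175.3   80.5]
[-0.006, -0.0021, 0.0] [ 515.  -175.8   80.5]
```

```bash
python3 -c "
from h import *
for n in ('scene','top'):
    im,d=env.read_camera(n)
    c=im[120:240,200:360] if n=='scene' else im[170:260,220:340]
    cv2.imwrite(f'pics/{n}4.png',cv2.resize(c[:,:,::-1],None,fx=5,fy=5,interpolation=2))
print(env.state()['ft_force'],env.state()['opening'])
"
```

```text
[-0.50657421 -0.30940607 17.77230277] 0.03650180768806294
```

View pics/scene4.png

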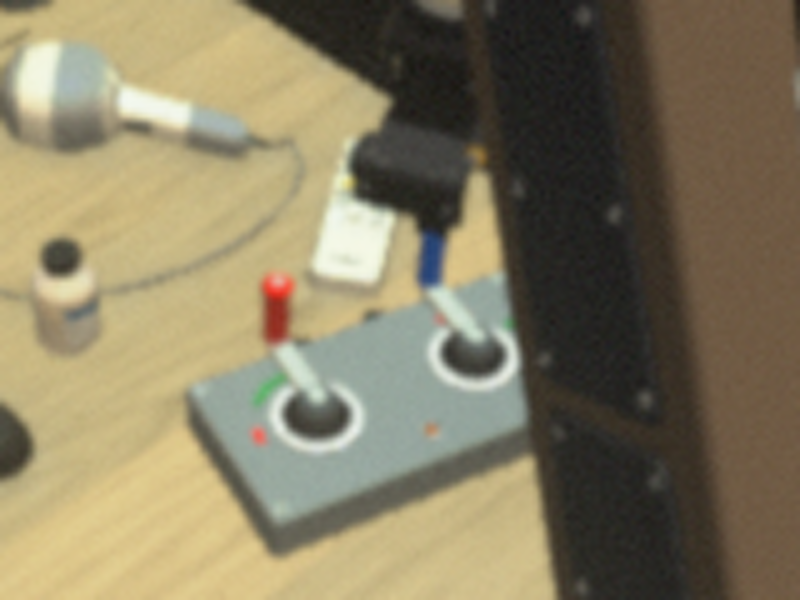

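View pics/top4.png

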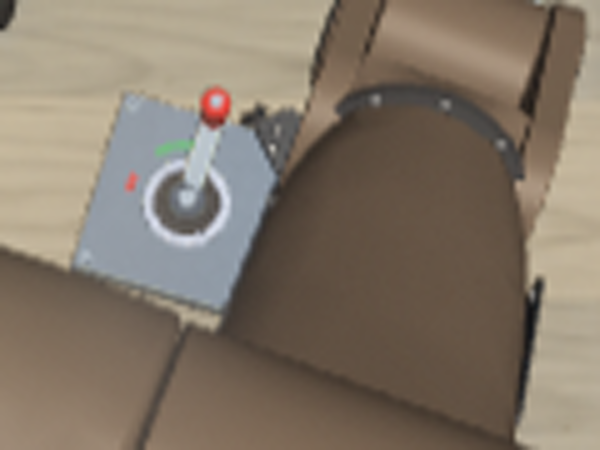

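```bash
python3 - <<'E'
from h import *
s=env.state();print(s['eef_pos'],s['joints'],s['tcp_rot'],s['ft_force'],s['opening'])
def proj(n,p):
    c=env.get_calibration(n);f=192/np.tan(np.radians(c['vfov']/2))
    q=R.from_euler('xyz',c['attitude']).as_matrix().T@(np.array(p)-c['xyz'])
    return np.array([c['cx']+f*q[0]/-q[2],c['cy']+f*q[1]/q[2]])
for nm,p in (("tcp",s['eef_pos']),("bluetop",(569,-134,117)),("bluebot",(569,-134,66)),("tcp@red",(561,53.3,77)),("redtop0",(561,53.3,117))):
    print(nm,(proj("scene",p)-[200,120])*5)
E
```

```text
[ 570.01857431 -134.65000791   81.34857758] [-0.34678809  0.55409824  1.75247858  0.00525275  0.84370236  0.78613358] [-3.13269456  0.00340019  0.43438123] [-0.50657421 -0.30940607 17.77230277] 0.03650180768806294
tcp [428.46047832 261.8546142 ]
bluetop [433.35488693 224.51370147]
bluebot [427.05640086 279.18598706]
tcp@red [235.4354262  415.41715513]
redtop0 [235.81179672 372.51175777]
```

```bash
python3 - <<'E'
from h import *
im,d=env.read_camera("scene");P=cloud("scene",d);s=env.state();print(s['t'],s['eef_pos'],s['opening'],s['ft_force'])
m=(np.hypot(P[...,0]-570,P[...,1]+134)<60)&(P[...,2]>50)&(P[...,2]<260)
for v,u in zip(*np.where(m)):
    if (u==286 or u==288 or u==284): print(u,v,P[v,u].round(0),im[v,u])
E
```

```text
15.25 [ 570.0307098  -134.64558041   81.48505724] 0.016734062472320815 [ 0.57900258 -1.0818822  16.18564066]
284 140 [554. -88. 257.] [34 34 28]
286 140 [550. -93. 256.] [34 31 30]
284 141 [553. -89. 253.] [35 37 29]
286 141 [549. -92. 254.] [31 31 21]
288 141 [542. -93. 258.] [34 33 26]
284 142 [553. -89. 249.] [36 32 34]
286 142 [548. -92. 251.] [32 33 24]
288 142 [543. -95. 252.] [35 32 29]
284 143 [553. -89. 245.] [33 33 32]
286 143 [547. -91. 248.] [34 30 24]
288 143 [542. -94. 249.] [38 36 32]
284 144 [553. -89. 241.] [36 34 30]
286 144 [549. -94. 241.] [33 29 27]
288 144 [542. -94. 246.] [33 34 26]
284 145 [551. -88. 239.] [53 52 47]
286 145 [547. -91. 240.] [48 43 41]
288 145 [542. -96. 240.] [38 39 36]
284 146 [551. -88. 236.] [66 64 62]
286 146 [546. -91. 237.] [58 59 55]
288 146 [541. -95. 238.] [51 49 43]
284 147 [546. -83. 238.] [70 68 67]
286 147 [543. -87. 237.] [67 67 64]
288 147 [539. -93. 237.] [63 63 60]
286 148 [541. -86. 235.] [70 68 67]
288 148 [537. -90. 236.] [67 68 64]
284 164 [ 575. -126.  122.] [56 56 60]
284 165 [ 575. -127.  117.] [ 74  81 102]
286 165 [ 
[... 1383 characters left out ...]
564. -131.   71.] [ 76  99 134]
288 176 [ 560. -136.   70.] [153 157 144]
284 177 [ 569. -127.   65.] [125 125 124]
286 177 [ 561. -128.   70.] [140 156 164]
288 177 [ 560. -137.   65.] [181 196 182]
284 178 [ 566. -124.   64.] [161 154 129]
286 178 [ 561. -129.   65.] [189 202 187]
288 178 [ 556. -133.   66.] [206 223 206]
286 179 [ 557. -123.   67.] [187 194 173]
288 179 [ 553. -130.   65.] [212 226 211]
286 180 [ 556. -123.   63.] [160 166 149]
288 180 [ 548. -124.   68.] [208 221 202]
286 181 [ 557. -125.   56.] [147 154 140]
288 181 [ 546. -122.   67.] [198 208 189]
288 182 [ 544. -120.   64.] [186 179 161]
288 183 [ 541. -117.   64.] [182 148 130]
286 190 [531. -98.  51.] [219 226 219]
```

```bash
python3 - <<'E'
from h import *
d=np.load("scened.npy");im=np.load("scenei.npy");P=cloud("scene",d)
cv2.imwrite('pics/s0crop.png',cv2.resize(im[60:150,420:512,::-1],None,fx=6,fy=6,interpolation=2))
m=(np.hypot(P[...,0]-264,P[...,1]+566)<140)&(P[...,2]>120)&(P[...,2]<420)
q=P[m];print(len(q))
for z in range(140,420,15):
    k=q[(q[:,2]>=z)&(q[:,2]<z+15)]
    if len(k):print(z,len(k),k.min(0).round(),k.max(0).round())
im,d=env.read_camera("scene")
cv2.imwrite('pics/s5.png',cv2.resize(im[110:200,240:330,::-1],None,fx=6,fy=6,interpolation=2))
E
```

```text
1494
200 4 [ 232. -606.  211.] [ 293. -516.  215.]
215 29 [ 232. -610.  216.] [ 295. -514.  229.]
230 37 [ 230. -522.  230.] [ 252. -509.  245.]
245 32 [ 229. -523.  247.] [ 252. -508.  260.]
260 37 [ 228. -606.  261.] [ 294. -504.  275.]
275 15 [ 230. -609.  275.] [ 298. -506.  290.]
290 105 [ 199. -610.  292.] [ 311. -477.  305.]
305 152 [ 197. -624.  305.] [ 317. -469.  320.]
320 248 [ 196. -636.  320.] [ 320. -470.  335.]
335 201 [ 199. -637.  335.] [ 319. -472.  350.]
350 106 [ 223. -573.  350.] [ 294. -509.  365.]
365 98 [ 222. -562.  365.] [ 275. -506.  380.]
380 208 [ 213. -571.  380.] [ 298. -507.  395.]
395 179 [ 226. -588.  395.] [ 301. -522.  410.]
410 43 [ 226. -562.  410.] [ 288. -527.  420.]
```

View pics/s0crop.png

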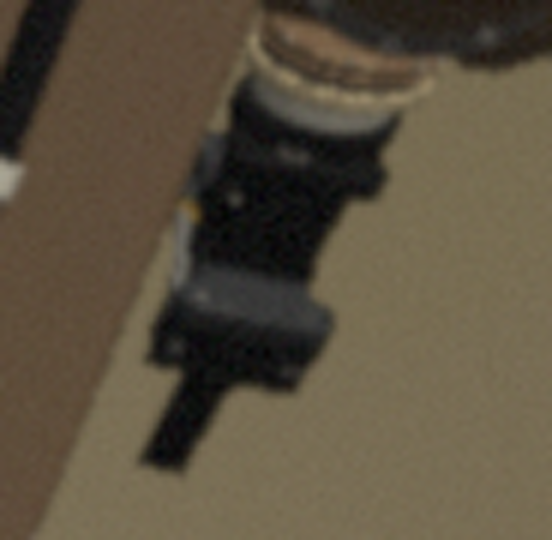

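View pics/s5.png

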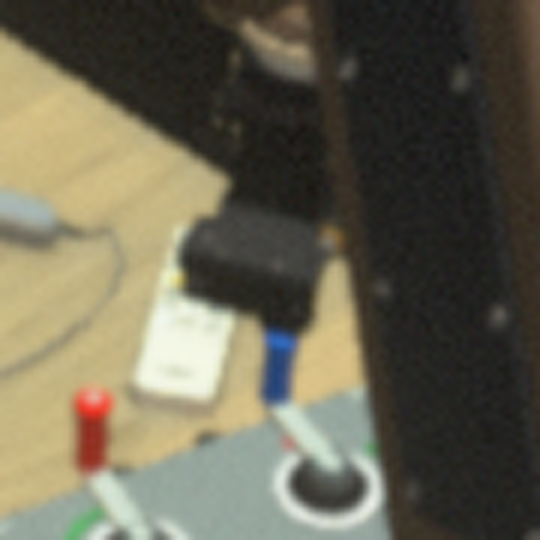

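The start cloud puts the fingertips at z≈212 while the reported TCP z was 180. The true tips are about 32 mm higher than reported, so the blue grasp was too high: it slid off the head and shut on top of the post. I'll lift, open, and go about 32 mm lower.

Request:
{"api": "arm_command", "payload": {
  "steps": [
    {"dx":0,"dy":0,"dz":-0.04,"rx":0,"ry":0,"rz":0,"claw":1},
    {"dx":0,"dy":0,"dz":-0.04,"rx":0,"ry":0,"rz":0,"claw":-1},
    {"dx":0,"dy":0,"dz":0,"rx":0,"ry":0,"rz":0,"claw":-1},
    {"dx":0,"dy":0,"dz":0,"rx":0,"ry":0,"rz":0,"claw":-1},
    {"dx":0,"dy":0,"dz":0,"rx":0,"ry":0,"rz":0,"claw":-1},
    {"dx":0,"dy":0,"dz":0,"rx":0,"ry":0,"rz":0,"claw":-1},
    {"dx":0,"dy":0,"dz":0,"rx":0,"ry":0,"rz":0,"claw":-1}
  ]
}}

```text
t: 16.18
eef_pos: [569.3, -134.7, 144.5]
tcp_rot: [-3.13, 0.006, 0.434]
ft_force: [-0.6, 0.2, -0.4]
opening: 0.581
```

```bash
python3 - <<'E'
from h import *
s=env.state();print(s['t'],s['eef_pos'],s['tcp_rot'],s['ft_force'],s['opening'])
for n in ("scene","top"):
    im,d=env.read_camera(n);P=cloud(n,d)
    if n=="scene": cv2.imwrite('pics/s6.png',cv2.resize(im[110:200,240:330,::-1],None,fx=6,fy=6,interpolation=2))
    im=im.astype(int);r,g,b=im[...,0],im[...,1],im[...,2]
    reg=(P[...,0]>450)&(P[...,0]<650)&(abs(P[...,1]+60)<180)&(d>0)&(P[...,2]>60)&(P[...,2]<125)
    for nm,mk in (("red",(r>g+70)&(r>b+70)),("blue",(b>r+60)&(b>g+25))):
        q=P[mk&reg]
        if len(q):print(n,nm,len(q),np.median(q,0))
P=cloud("scene",d) if 0 else P
steps([(567,-133.5,45)])
E
```

```text
16.175 [ 569.3012786  -134.68592272  144.5345181 ] [-3.1298226   0.00621385  0.43433333] [-0.60279855  0.21575931 -0.38319566] 0.5805028726508211
scene red 50 [597.29196721 -15.70587253 108.56979682]
scene blue 35 [ 565.68533722 -128.45464226  111.77452905]
top red 25 [597.92699337 -18.04622737 114.54193211]
[-0.0013, -0.0012, 0.1247] [ 567.  -133.5   45. ]
```

View pics/s6.png

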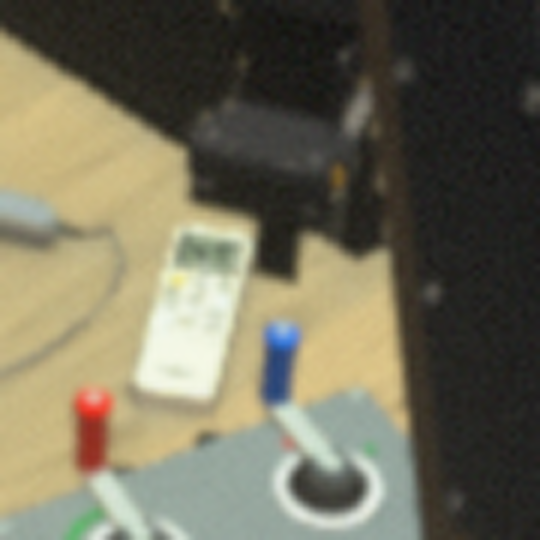

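Request:
{"api": "arm_command", "payload": {
  "steps": [
    {"dx":0,"dy":0,"dz":0,"rx":0,"ry":0,"rz":0,"claw":-1},
    {"dx":0,"dy":0,"dz":0,"rx":0,"ry":0,"rz":0,"claw":-1},
    {"dx":-0.001,"dy":0,"dz":0.03,"rx":0,"ry":0,"rz":0,"claw":-1},
    {"dx":0,"dy":0,"dz":0.035,"rx":0,"ry":0,"rz":0,"claw":-1},
    {"dx":0,"dy":0,"dz":0.025,"rx":0,"ry":0,"rz":0,"claw":-1},
    {"dx":0,"dy":0,"dz":0.015,"rx":0,"ry":0,"rz":0,"claw":-1},
    {"dx":0,"dy":0,"dz":0.01,"rx":0,"ry":0,"rz":0,"claw":-1},
    {"dx":0,"dy":0,"dz":0,"rx":0,"ry":0,"rz":0,"claw":-1}
  ]
}}

```text
t: 17.27
eef_pos: [568.8, -134.7, 51.2]
tcp_rot: [-3.132, 0.004, 0.434]
ft_force: [0.1, -0.4, -0.2]
opening: 1.0
```

```bash
python3 - <<'E'
from h import *
s=env.state();print(s['t'],s['eef_pos'],s['tcp_rot'],s['ft_force'],s['opening'])
steps([(567,-133.5,45)])
im,d=env.read_camera("scene");cv2.imwrite('pics/s7.png',cv2.resize(im[110:200,240:330,::-1],None,fx=6,fy=6,interpolation=2))
E
```

```text
17.275 [ 568.77493613 -134.6697682    51.16711065] [-3.13212871  0.00382063  0.43427601] [ 0.0972694  -0.36897984 -0.17362581] 0.9999188529590657
[-0.0014, -0.0022, 0.0077] [ 567.  -133.5   45. ]
```

View pics/s7.png

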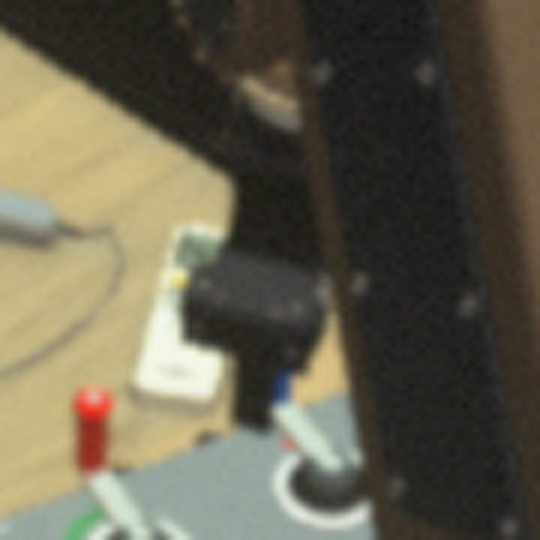

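Request:
{"api": "arm_command", "payload": {
  "steps": [
    {"dx":-0.001,"dy":-0.001,"dz":0.004,"rx":0,"ry":0,"rz":0,"claw":-1},
    {"dx":0,"dy":0,"dz":0,"rx":0,"ry":0,"rz":0,"claw":1},
    {"dx":0,"dy":0,"dz":0,"rx":0,"ry":0,"rz":0,"claw":1},
    {"dx":0,"dy":0,"dz":0,"rx":0,"ry":0,"rz":0,"claw":1},
    {"dx":0,"dy":0,"dz":0,"rx":0,"ry":0,"rz":0,"claw":1},
    {"dx":0,"dy":0,"dz":0,"rx":0,"ry":0,"rz":0,"claw":1},
    {"dx":0,"dy":0,"dz":0,"rx":0,"ry":0,"rz":0,"claw":1},
    {"dx":0,"dy":0,"dz":0,"rx":0,"ry":0,"rz":0,"claw":1},
    {"dx":0,"dy":0,"dz":0,"rx":0,"ry":0,"rz":0,"claw":1},
    {"dx":0,"dy":0,"dz":0,"rx":0,"ry":0,"rz":0,"claw":1}
  ]
}}

```text
t: 18.58
eef_pos: [568.8, -134.9, 49.8]
tcp_rot: [-3.135, 0.001, 0.434]
ft_force: [0.6, -2.3, -0.2]
opening: 0.196
```

```bash
python3 -c "
from h import *
rep(B,5,14)"
```

```text
t 18.575 p [ 568.8 -134.9   49.8] ang -17.0 r 59.8 Ftan 2.0 Frad 1.23 F [ 0.59 -2.28 -0.22] mom [-0.34 -0.05  0.04] [-3.135e+00  1.000e-03  4.340e-01] 0.1963641542729257
[-0.0046, 0.0047, -0.0] [ 567.1 -139.8   49.8]
[-0.0049, 0.0042, -0.0] [ 564.9 -144.5   49.8]
[-0.0053, 0.0038, -0.0] [ 562.3 -149.1   49.8]
[-0.0056, 0.0033, -0.0] [ 559.4 -153.4   49.8]
[-0.0059, 0.0028, -0.0] [ 556.1 -157.4   49.8]
[-0.0061, 0.0023, -0.0] [ 552.4 -161.1   49.8]
[-0.0063, 0.0018, -0.0] [ 548.4 -164.5   49.8]
[-0.0064, 0.0012, 0.0] [ 544.2 -167.5   49.8]
[-0.0065, 0.0006, 0.0] [ 539.7 -170.2   49.8]
[-0.0065, 0.0001, 0.0] [ 535.  -172.4   49.8]
[-0.0065, -0.0005, 0.0] [ 530.1 -174.3   49.8]
[-0.0064, -0.0011, 0.0] [ 525.1 -175.7   49.8]
[-0.0063, -0.0016, 0.0] [ 519.9 -176.6   49.8]
[-0.0062, -0.0022, 0.0] [ 514.8 -177.1   49.8]
```

Request:
{"api": "arm_command", "payload": {
  "steps": [
    {"dx":-0.0046,"dy":0.0045,"dz":0,"rx":0,"ry":0,"rz":0,"claw":1},
    {"dx":-0.0024,"dy":0.0021,"dz":0,"rx":0,"ry":0,"rz":0,"claw":1},
    {"dx":0,"dy":0,"dz":0,"rx":0,"ry":0,"rz":0,"claw":1}
  ]
}}

```text
t: 18.95
eef_pos: [566.2, -142.1, 49.8]
tcp_rot: [-3.135, 0.0, 0.434]
ft_force: [2.4, 0.7, -1.3]
opening: 0.196
```

Request:
{"api": "arm_command", "payload": {
  "steps": [
    {"dx":-0.0026,"dy":0.0021,"dz":0,"rx":0,"ry":0,"rz":0,"claw":1},
    {"dx":0,"dy":0,"dz":0,"rx":0,"ry":0,"rz":0,"claw":1}
  ]
}}

```text
t: 19.2
eef_pos: [565.0, -144.7, 49.8]
tcp_rot: [-3.135, 0.0, 0.434]
ft_force: [0.9, -0.3, -0.4]
opening: 0.193
```

```bash
python3 -c "
from h import *
rep(B,5,12)"
```

```text
t 19.2 p [ 565.  -144.7   49.8] ang -27.1 r 60.0 Ftan -0.16 Frad 0.89 F [ 0.87 -0.26 -0.41] mom [-0.07 -0.14  0.  ] [-3.135  0.     0.434] 0.1933698922496529
[-0.0053, 0.0038, -0.0] [ 562.4 -149.3   49.8]
[-0.0056, 0.0033, -0.0] [ 559.5 -153.6   49.8]
[-0.0059, 0.0028, -0.0] [ 556.1 -157.6   49.8]
[-0.0061, 0.0023, -0.0] [ 552.5 -161.4   49.8]
[-0.0063, 0.0018, -0.0] [ 548.5 -164.8   49.8]
[-0.0064, 0.0012, -0.0] [ 544.2 -167.8   49.8]
[-0.0065, 0.0006, -0.0] [ 539.7 -170.4   49.8]
[-0.0065, 0.0001, -0.0] [ 535.  -172.7   49.8]
[-0.0065, -0.0005, 0.0] [ 530.1 -174.5   49.8]
[-0.0065, -0.0011, 0.0] [ 525.  -175.9   49.8]
[-0.0063, -0.0016, 0.0] [ 519.9 -176.8   49.8]
[-0.0062, -0.0022, 0.0] [ 514.6 -177.3   49.8]
```

Request:
{"api": "arm_command", "payload": {
  "steps": [
    {"dx":-0.0053,"dy":0.0037,"dz":0,"rx":0,"ry":0,"rz":0,"claw":1},
    {"dx":0,"dy":0,"dz":0,"rx":0,"ry":0,"rz":0,"claw":1}
  ]
}}

```text
t: 19.45
eef_pos: [562.3, -149.7, 49.8]
tcp_rot: [-3.135, 0.0, 0.434]
ft_force: [0.9, -2.1, -1.1]
opening: 0.196
```

Free past the 0.15 rad play, so red is set. Continuing.

Request:
{"api": "arm_command", "payload": {
  "steps": [
    {"dx":-0.0056,"dy":0.0034,"dz":0,"rx":0,"ry":0,"rz":0,"claw":1},
    {"dx":-0.0058,"dy":0.0029,"dz":0,"rx":0,"ry":0,"rz":0,"claw":1},
    {"dx":0,"dy":0,"dz":0,"rx":0,"ry":0,"rz":0,"claw":1}
  ]
}}

```text
t: 19.82
eef_pos: [555.5, -158.6, 49.8]
tcp_rot: [-3.135, 0.0, 0.434]
ft_force: [1.0, -0.4, 0.6]
opening: 0.193
```

```bash
python3 -c "
from h import *
rep(B,5,8)"
```

```text
t 19.825 p [ 555.5 -158.6   49.8] ang -43.2 r 60.3 Ftan -0.38 Frad 1.02 F [ 1.   -0.42  0.62] mom [-0.13 -0.11  0.02] [-3.135  0.     0.434] 0.19325049604637826
[-0.0062, 0.0022, -0.0] [ 551.8 -162.3   49.8]
[-0.0064, 0.0016, -0.0] [ 547.7 -165.7   49.8]
[-0.0065, 0.0011, -0.0] [ 543.4 -168.6   49.8]
[-0.0066, 0.0005, -0.0] [ 538.8 -171.2   49.8]
[-0.0066, -0.0001, 0.0] [ 534.  -173.4   49.8]
[-0.0065, -0.0006, 0.0] [ 529.  -175.1   49.8]
[-0.0065, -0.0012, 0.0] [ 523.9 -176.4   49.8]
[-0.0063, -0.0018, 0.0] [ 518.8 -177.2   49.8]
```

Request:
{"api": "arm_command", "payload": {
  "steps": [
    {"dx":-0.0062,"dy":0.0022,"dz":0,"rx":0,"ry":0,"rz":0,"claw":1},
    {"dx":-0.0064,"dy":0.0016,"dz":0,"rx":0,"ry":0,"rz":0,"claw":1},
    {"dx":-0.0065,"dy":0.001,"dz":0,"rx":0,"ry":0,"rz":0,"claw":1},
    {"dx":-0.0066,"dy":0.0004,"dz":0,"rx":0,"ry":0,"rz":0,"claw":1},
    {"dx":0,"dy":0,"dz":0,"rx":0,"ry":0,"rz":0,"claw":1}
  ]
}}

```text
t: 20.45
eef_pos: [537.4, -172.2, 49.8]
tcp_rot: [-3.136, 0.0, 0.434]
ft_force: [0.9, -0.9, -0.3]
opening: 0.201
```

```bash
python3 -c "
from h import *
rep(B,3,8)"
```

```text
t 20.45 p [ 537.4 -172.2   49.8] ang -64.8 r 60.6 Ftan -0.39 Frad 1.19 F [ 0.86 -0.91 -0.32] mom [-0.12 -0.07 -0.03] [-3.136  0.     0.434] 0.20146585966195676
[-0.004, -0.0001, 0.0] [ 534.5 -173.5   49.8]
[-0.004, -0.0003, 0.0] [ 531.6 -174.6   49.8]
[-0.0039, -0.0005, 0.0] [ 528.5 -175.6   49.8]
[-0.0039, -0.0007, 0.0] [ 525.5 -176.4   49.8]
[-0.0039, -0.0009, 0.0] [ 522.4 -177.    49.8]
[-0.0038, -0.0011, 0.0] [ 519.2 -177.5   49.8]
[-0.0037, -0.0013, 0.0] [ 516.1 -177.8   49.8]
[-0.0037, -0.0015, 0.0] [ 512.9 -178.    49.8]
```

Request:
{"api": "arm_command", "payload": {
  "steps": [
    {"dx":-0.004,"dy":-0.0001,"dz":0,"rx":0,"ry":0,"rz":0,"claw":1},
    {"dx":-0.004,"dy":-0.0003,"dz":0,"rx":0,"ry":0,"rz":0,"claw":1},
    {"dx":-0.0039,"dy":-0.0005,"dz":0,"rx":0,"ry":0,"rz":0,"claw":1},
    {"dx":-0.0039,"dy":-0.0007,"dz":0,"rx":0,"ry":0,"rz":0,"claw":1},
    {"dx":0,"dy":0,"dz":0,"rx":0,"ry":0,"rz":0,"claw":1}
  ]
}}

```text
t: 21.08
eef_pos: [524.7, -176.7, 49.8]
tcp_rot: [-3.136, 0.0, 0.434]
ft_force: [2.2, -0.9, -0.9]
opening: 0.199
```

```bash
python3 -c "
from h import *
rep(B,2,8)"
```

```text
t 21.075 p [ 524.7 -176.7   49.8] ang -77.6 r 60.7 Ftan -1.96 Frad 1.34 F [ 2.21 -0.89 -0.9 ] mom [-0.13 -0.14 -0.02] [-3.136  0.     0.434] 0.19864964756498638
[-0.0026, -0.0006, 0.0] [ 522.6 -177.1   49.8]
[-0.0026, -0.0007, 0.0] [ 520.5 -177.4   49.8]
[-0.0025, -0.0008, 0.0] [ 518.4 -177.7   49.8]
[-0.0025, -0.0009, 0.0] [ 516.3 -177.9   49.8]
[-0.0025, -0.001, 0.0] [ 514.2 -178.    49.8]
[-0.0024, -0.0011, 0.0] [ 512.1 -178.1   49.8]
[-0.0024, -0.0011, 0.0] [ 509.9 -178.1   49.8]
[-0.0024, -0.0012, 0.0] [ 507.8 -178.    49.8]
```

Request:
{"api": "arm_command", "payload": {
  "steps": [
    {"dx":-0.0026,"dy":-0.0006,"dz":0,"rx":0,"ry":0,"rz":0,"claw":1},
    {"dx":-0.0026,"dy":-0.0007,"dz":0,"rx":0,"ry":0,"rz":0,"claw":1},
    {"dx":0,"dy":0,"dz":0,"rx":0,"ry":0,"rz":0,"claw":1}
  ]
}}

```text
t: 21.45
eef_pos: [520.2, -177.6, 49.8]
tcp_rot: [-3.136, 0.0, 0.434]
ft_force: [1.2, -0.1, -0.9]
opening: 0.194
```

```bash
python3 -c "
from h import *
rep(B,2,2)"
```

```text
t 21.45 p [ 520.2 -177.6   49.8] ang -81.9 r 60.8 Ftan -1.13 Frad 0.28 F [ 1.16 -0.12 -0.91] mom [-0.15 -0.19  0.01] [-3.136  0.     0.434] 0.1937195104724415
[-0.0025, -0.0008, 0.0] [ 518.1 -177.8   49.8]
[-0.0025, -0.0009, 0.0] [ 516.  -178.    49.8]
```

Request:
{"api": "arm_command", "payload": {
  "steps": [
    {"dx":-0.0022,"dy":-0.0007,"dz":0,"rx":0,"ry":0,"rz":0,"claw":1},
    {"dx":0,"dy":0,"dz":0,"rx":0,"ry":0,"rz":0,"claw":1}
  ]
}}

```text
t: 21.7
eef_pos: [518.2, -177.8, 49.8]
tcp_rot: [-3.136, 0.0, 0.434]
ft_force: [0.8, -1.3, -0.8]
opening: 0.195
```

Request:
{"api": "arm_command", "payload": {
  "steps": [
    {"dx":-0.0018,"dy":-0.0007,"dz":0,"rx":0,"ry":0,"rz":0,"claw":1},
    {"dx":0,"dy":0,"dz":0,"rx":0,"ry":0,"rz":0,"claw":1}
  ]
}}

```text
t: 21.95
eef_pos: [516.5, -178.0, 49.8]
tcp_rot: [-3.136, 0.0, 0.434]
ft_force: [0.6, -1.2, -1.0]
opening: 0.196
```

```bash
python3 -c "
from h import *
rep(B,2,2)"
```

```text
t 21.95 p [ 516.5 -178.    49.8] ang -85.4 r 60.8 Ftan -0.51 Frad 1.25 F [ 0.61 -1.2  -1.01] mom [-0.2  -0.12 -0.04] [-3.136  0.     0.434] 0.19603583423859183
[-0.0025, -0.001, 0.0] [ 514.4 -178.1   49.8]
[-0.0024, -0.001, 0.0] [ 512.3 -178.2   49.8]
```

Request:
{"api": "arm_command", "payload": {
  "steps": [
    {"dx":-0.0018,"dy":-0.0007,"dz":0,"rx":0,"ry":0,"rz":0,"claw":1},
    {"dx":0,"dy":0,"dz":0,"rx":0,"ry":0,"rz":0,"claw":1}
  ]
}}

```text
t: 22.2
eef_pos: [516.6, -178.1, 49.9]
tcp_rot: [-3.138, -0.003, 0.434]
ft_force: [2.8, -0.9, -3.0]
opening: 0.195
```

```bash
python3 -c "
from h import *
rep(B,2,2)"
```

```text
t 22.2 p [ 516.6 -178.1   49.9] ang -85.3 r 60.9 Ftan -2.76 Frad 1.09 F [ 2.84 -0.86 -3.02] mom [-0.01 -0.53  0.05] [-3.138e+00 -3.000e-03  4.340e-01] 0.19527712499121316
[-0.0025, -0.001, -0.0] [ 514.4 -178.2   49.9]
[-0.0024, -0.001, -0.0] [ 512.3 -178.3   49.9]
```

Commanded 1.5 mm, moved 0: that is the rigid end stop. The angle turned is 68.3°, or 1.19 rad. Letting go and rising.

Request:
{"api": "arm_command", "payload": {
  "steps": [
    {"dx":0,"dy":0,"dz":0,"rx":0,"ry":0,"rz":0,"claw":-1},
    {"dx":0,"dy":0,"dz":0,"rx":0,"ry":0,"rz":0,"claw":-1},
    {"dx":0,"dy":0,"dz":0,"rx":0,"ry":0,"rz":0,"claw":-1},
    {"dx":0,"dy":0,"dz":0,"rx":0,"ry":0,"rz":0,"claw":-1},
    {"dx":0,"dy":0,"dz":-0.03,"rx":0,"ry":0,"rz":0,"claw":-1},
    {"dx":0,"dy":0,"dz":-0.05,"rx":0,"ry":0,"rz":0,"claw":-1},
    {"dx":0,"dy":0,"dz":-0.06,"rx":0,"ry":0,"rz":0,"claw":-1},
    {"dx":0,"dy":0,"dz":-0.04,"rx":0,"ry":0,"rz":0,"claw":-1},
    {"dx":0,"dy":0,"dz":0,"rx":0,"ry":0,"rz":0,"claw":-1},
    {"dx":0,"dy":0,"dz":0,"rx":0,"ry":0,"rz":0,"claw":-1}
  ]
}}

```text
t: 23.45
eef_pos: [514.3, -178.1, 196.9]
tcp_rot: [-3.133, 0.002, 0.434]
ft_force: [0.1, 0.8, -0.8]
opening: 1.001
```

```bash
python3 - <<'E'
from h import *
s=env.state();print(s['t'],s['eef_pos'],s['ft_force'],s['opening'],s['qvel'].round(3))
for n in ("scene","top"):
    im,d=env.read_camera(n);P=cloud(n,d)
    c=im[120:240,200:360] if n=="scene" else im
    cv2.imwrite(f'pics/{n}9.png',cv2.resize(c[:,:,::-1],None,fx=5 if n=="scene" else 1.5,fy=5 if n=="scene" else 1.5,interpolation=2))
    im=im.astype(int);r,g,b=im[...,0],im[...,1],im[...,2]
    reg=(P[...,0]>450)&(P[...,0]<650)&(abs(P[...,1]+60)<180)&(d>0)&(P[...,2]>60)&(P[...,2]<125)
    for nm,mk in (("red",(r>g+70)&(r>b+70)),("blue",(b>r+60)&(b>g+25))):
        q=P[mk&reg]
        if len(q):print(n,nm,len(q),np.median(q,0))
E
```

```text
23.45 [ 514.34601275 -178.08255481  196.86842164] [ 0.06555162  0.75904735 -0.79069541] 1.0009306956685973 [ 0.001 -0.008 -0.008  0.001  0.004 -0.   ]
scene red 50 [597.77755271 -15.18170395 107.99800521]
scene blue 34 [ 513.64719648 -171.71434778  110.14770986]
top red 25 [598.893137   -18.1443142  114.25799348]
```

View pics/scene9.png

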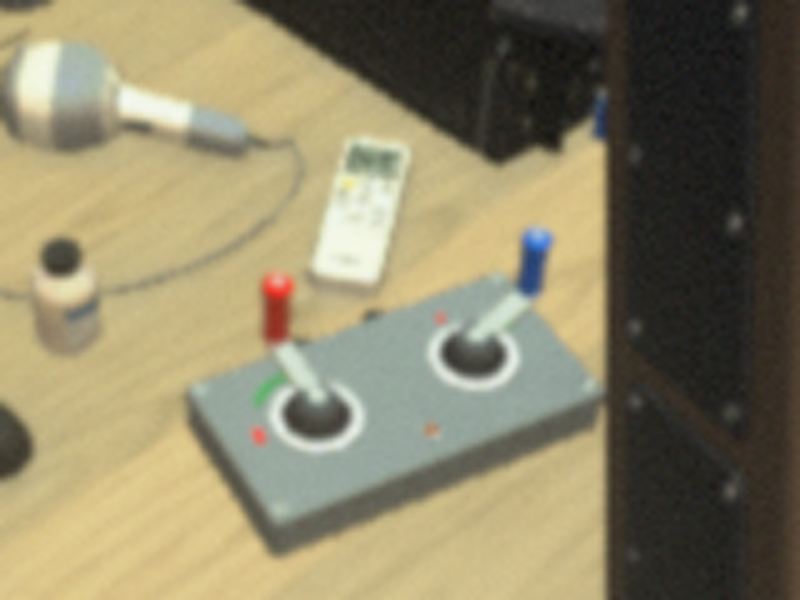

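View pics/top9.png

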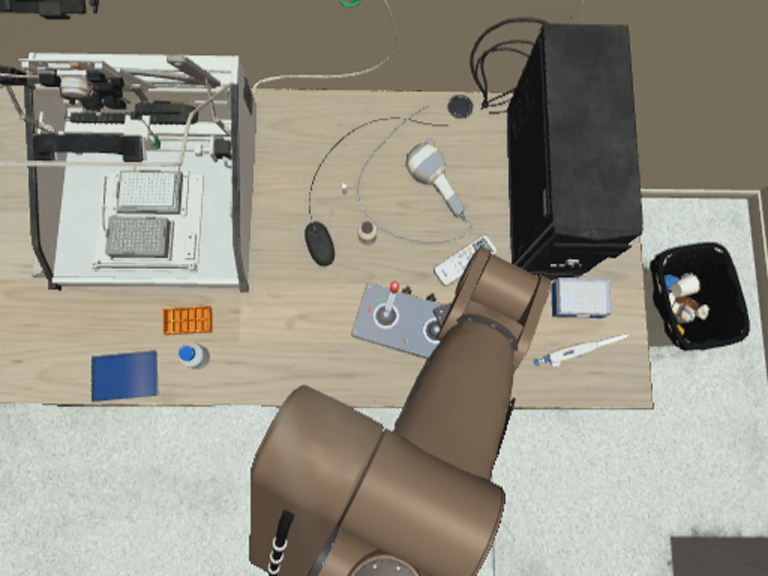

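Blue stands at its end with its post at (537,260) in the scene crop. Red is at its stop at (277,305), the bystanders are where they started and the gripper is clear of everything.

```bash
python3 -c "
from cell import env
print(env.job_done())"
```

```text
the job is handed in; nothing more can be done
None
```

Both cranks are turned to their stops, the gripper is clear, and I handed the job in at about 23.5 s of the 58 s allowed; no verdict was reported.

- **Red crank:** I turned it clockwise about 1.65 rad, feeling for the stop. The push at the grip rose 2.2, 3.1, then 4.7 N over the last 1.6 mm. I let go there, well under the 12–14 N overload. The stop then proved set, because blue turned freely past its 0.15 rad of play.
- **Blue crank:** I turned it to its rigid end, about 1.19 rad by tool position. A further 1.5 mm command produced no motion.
- **Last checks:** The final pictures show blue at its end and red unmoved since I let it go. No bystander looks displaced by eye, though the stain bottle and vial rack were not measured. The wrist force was near zero, with the gripper about 110 mm above the posts.

**Disagreements:**
- **Fingertip height:** The fingertips are about 32 mm higher than the reported tool position. Red was therefore held only near its head, and my first grasp on blue slipped off and rested on the post top with about 17 N. I lifted, went lower and gripped blue properly.
- **Red's resting angle:** The camera puts red about 0.05–0.09 rad short of where I felt the stop. I can't tell whether that is camera error or real spring-back.

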